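# Make up a tape order: pinwheel carton layer and rolled-in tape rolls

## Robot

A 6-joint arm with a two-finger parallel gripper is mounted at the origin on the work surface. World frame = base frame: x ahead of the robot, y to its left, z up, the work surface at z = 0. Lengths are in m, angles in rad, forces in N, time in s.
With the tool pointing down it reaches from about 0.325 to 1 m from the base axis. Payload 5.1 kg.
Tool frame: the origin (TCP) lies midway between the tips of the shut fingers; the grasp point (between the pads) lies 19 mm behind it; y points along the fingers, x is the direction in which the jaws open and shut, and the axes are right-handed (so a half turn about y gives the same grasp; the last joint's range is limited). The gripper opens to 85 mm and grips with 20 to 120 N. Pads are 22 mm wide; open, the fingers measure 114 mm over their backs; the gripper's body (76 mm by 85 mm) begins 54 mm behind the grasp point. The pads swing forward as they close: fully open they stand 13 mm farther back than shut.
Start: joints at [-1.28, 0.124, 1.65, -0, 1.367, -0.083], TCP at [0.237, -0.605, 0.231] pointing down, gripper open.
Joint ranges: [-2.61, 2.61], [-1.02, 2.33], [0.03, 2.71], [-1.35, 4.49], [0.32, 2.68], [-2.91, 2.91]. Speed limits (rad/s): [2.57, 2.57, 3.14, 3.14, 3.14, 3.14].

## Interface

Orientations are given as [roll, pitch, yaw] about the fixed x, y, z axes, in that order (R = Rz(yaw) Ry(pitch) Rx(roll)).
In Python, from plant import env gives the robot as it stands. The module is installed in compiled form; this text tells all that it offers.
- The arm moves only by the tool move_arm, never from a script. Its argument "deltas" is a list of rows, each an object with "offset": the shift along the tool's x, y, z in m, a list of three; "spin": the turn about the tool's y in degrees; "claw": the closure, from -1 (fully open) to 1 (shut). In form: [{"offset": [dx, dy, dz], "spin": spin, "claw": claw}, ...]. A call has exactly 10 rows; each row is the pose to reach, as a shift and turn from the pose commanded when the call began, along the tool's axes at that moment; what a row does not reach only later rows make up. A row lasts 1/8 s, in which the tool goes at most 62.5 mm and 10.7 degrees, less where a joint would pass 70% of its speed; a pose out of reach is approached as far as the arm can. A call with a gripper value outside its range is refused whole. The fingers move at their own pace and stop on an object; the grip force is fixed at half the most. Time passes only in rows, so rows that repeat a pose let the fingers close, or fill a call up. It gives the time, the measured TCP pose, the force and the opening at its end, in the units of the state.
- env.sense(): the state, without advancing time (a new reading comes with each control period).
- env.get_image(name): name is "scene" or "side" or "wrist"; returns a dict with "color" (420x560x3 uint8, red, green, blue), "range_z" (420x560 float32, m along the optical axis (not along the pixel's ray), 0 where there is no reading), "intrinsics" (3x3 intrinsics, pixels), "R" (3x3) and "t" (3): a world point X has camera coordinates R X + t. Camera axes: x right, y down, z forward; pixel columns grow to the right and rows downward; lengths in m; the calibration is good to about 2 mm. The wrist camera is an equidistant fisheye: a pixel r from the principal point sees the ray r / f radians off the axis. A picture is of the moment at which its call begins.
- env.close_job(): hands the job in, once; it reports no verdict.
The state is a dict: "clock": time; "joint_positions": joint angles; "qvel": joint speeds; "effort": joint torques, N m; "eef_pos": TCP position; "eef_rot": TCP orientation; "contact_force": force on the tool from outside, world axes, zero at the start; "moment": the same for the moment, N m; "opening": opening from 0.0 (shut) to 1.0 (fully open).
Only numpy, scipy, OpenCV 4.12 (cv2) and the standard library are available. Lean on these libraries where they do the work, as an engineer would, in place of code of your own. Each camera call takes 0.05 s, during which the arm holds its last target.

## Task

Make up the tape order on the packing bench: set every carton that is there flat on the little pallet, each filling one of the outlined places so that they lie in the pinwheel pattern. Roll each standing tape roll along its lane on its rim, never lifting it or letting it fall flat, until it stands upright and square in its bay right up to the stop bar; rolling it there brings the paper end tab from the top to the underside, so that the roll's weight keeps it closed. Leave the mug, the marker and the empty core alone.

Things in the scene. Friction and masses are not known exactly. Their poses are not given: they have to be found in the camera images.
- lane: fixed grey mat 360 x 240 mm, 3 mm thick, with two lanes side by side drawn in white lines. Origin: middle of the underside; x = rolling direction, to the stop bar; z up; lane centre lines at y = +55 and -55 mm, 68 mm wide. Wooden stop bar across the +x end: face at x = 155 mm, top 33 mm above the bench. Place and heading vary.
- bay_a (a point): end bay of the lane at y = +55 mm: the point on the mat under the centre of a roll that just touches the stop bar (x = 103 mm, 3 mm above the bench)
- bay_b (a point): the same for the lane at y = -55 mm
- roll_a: 150 to 220 mm short of bay_a: black tape roll, solid disc 120 mm across, 36 mm thick, 0.3 kg, core plugged flush, standing on its rim. Origin: disc centre; y = axle; at the start z is up and x within 0.2 rad of lane +x; axes turn with it (s/0.06 rad per s metres rolled along lane +x). Stands unaided; rolling resistance stops it within 1 cm from 50 mm/s. May be absent (None).
- roll_b: 150 to 220 mm short of bay_b: black tape roll, solid disc 120 mm across, 36 mm thick, 0.3 kg, core plugged flush, standing on its rim. Origin: disc centre; y = axle; at the start z is up and x within 0.2 rad of lane +x; axes turn with it (s/0.06 rad per s metres rolled along lane +x). Stands unaided; rolling resistance stops it within 1 cm from 50 mm/s. May be absent (None).
- roll_a_tab (a point): middle of the pale paper end tab on the rim of roll_a, 60 mm from its centre along its own z; on top at the start
- roll_b_tab (a point): the same on roll_b
- slab: fixed small wooden pallet, 164 x 164 mm, 18 mm high, with four carton places (90 x 45 mm) outlined dark on its deck in a pinwheel. Origin: middle of the underside, x and y along its sides, z up. Place and heading vary.
- place_0 (a point): centre of pinwheel place 0 on the slab's deck (slab x, y = -24.5, -47 mm, 18 mm up): a carton's long side lies along slab x there. Places are 4 mm apart; the 41 mm square gap in the middle of the pinwheel borders the +x half of this place, so with the pattern full there is finger room on both long sides only near that end.
- place_1 (a point): centre of pinwheel place 1 on the slab's deck (slab x, y = 47, -24.5 mm, 18 mm up): a carton's long side lies along slab y there. Places are 4 mm apart; the 41 mm square gap in the middle of the pinwheel borders the +y half of this place, so with the pattern full there is finger room on both long sides only near that end.
- place_2 (a point): centre of pinwheel place 2 on the slab's deck (slab x, y = 24.5, 47 mm, 18 mm up): a carton's long side lies along slab x there. Places are 4 mm apart; the 41 mm square gap in the middle of the pinwheel borders the -x half of this place, so with the pattern full there is finger room on both long sides only near that end.
- place_3 (a point): centre of pinwheel place 3 on the slab's deck (slab x, y = -47, 24.5 mm, 18 mm up): a carton's long side lies along slab y there. Places are 4 mm apart; the 41 mm square gap in the middle of the pinwheel borders the -y half of this place, so with the pattern full there is finger room on both long sides only near that end.
- carton_0: plain brown carton 90 x 45 x 45 mm, 0.12 kg, closed, with a tape strip along its top. Origin: its centre, 22.5 mm above what it lies on; x along the 90 mm length, z up at the start (any of the four long faces may end up on top). All cartons are alike and may go in any place. May be absent (None).
- carton_1: plain brown carton 90 x 45 x 45 mm, 0.12 kg, closed, with a tape strip along its top. Origin: its centre, 22.5 mm above what it lies on; x along the 90 mm length, z up at the start (any of the four long faces may end up on top). All cartons are alike and may go in any place. May be absent (None).
- carton_2: plain brown carton 90 x 45 x 45 mm, 0.12 kg, closed, with a tape strip along its top. Origin: its centre, 22.5 mm above what it lies on; x along the 90 mm length, z up at the start (any of the four long faces may end up on top). All cartons are alike and may go in any place. May be absent (None).
- carton_3: plain brown carton 90 x 45 x 45 mm, 0.12 kg, closed, with a tape strip along its top. Origin: its centre, 22.5 mm above what it lies on; x along the 90 mm length, z up at the start (any of the four long faces may end up on top). All cartons are alike and may go in any place. May be absent (None).
- spare_core: bystander: an empty cardboard core, 56 mm across, 36 mm high; leave alone. Origin: middle of the underside.
- mug: bystander: white mug, 76 mm across, 85 mm high; leave alone. Origin: middle of the underside.
- marker: bystander: marker pen 130 mm long lying down, 16 mm thick; leave alone. Origin: middle of its underside.
There are look-alikes about, which are no part of the job. What is shaped like the carton_0 but purple or turquoise is not meant.

How it is judged:
By the outcome, as a careful person would: the job done as asked, in the order asked, and still so for the second after the job is handed in, with the robot touching nothing.
Of carton_0, carton_1, carton_2, carton_3 only 3 to 4 are there at a start; the rules pass over those that are not, and their reading is None.
Of roll_a, roll_b only 1 to 2 are there at a start; the rules pass over those that are not, and their reading is None.
At some moment in a run one of carton_0, carton_1, carton_2, carton_3 may be knocked a few centimetres aside while the robot is not near it.
Once in a run the grip may slacken for a moment while it holds something.
It also fails if it takes over 210 s, if anything falls off the work surface, if the arm or the gripper's body presses on something with over 40 N, if the wrist force passes 120 N, or if a joint passes its speed limit or range.

## Working session

There is one attempt and no reset: what is moved stays moved. The work goes in short steps, Python scripts to look and compute and a tool call to move; the robot and the scene stay as the last step left them, time stands still between calls to the robot, and variables do not carry over. Pictures are saved under pics/ and viewed, and the job is handed in when it is done.

Besides the shell and the picture viewer there is one more tool, called after "Call:" as name(argument=value, ...) on one line, values as JSON. move_arm: Moves the arm, as the interface text tells. Its arguments: {"type":"object","properties":{"deltas":{"type":"array"}},"required":["deltas"]}

```bash
mkdir -p pics; cat > h.py <<'E'
import numpy as np, cv2
from plant import env
def snap(name,fn):
    im=env.get_image(name); cv2.imwrite('pics/'+fn,im['color'][:,:,::-1]); np.savez('pics/'+fn+'.npz',**im); return im
def pts(im):
    K=np.array(im['intrinsics']);z=im['range_z'];h,w=z.shape
    u,v=np.meshgrid(np.arange(w),np.arange(h))
    c=np.stack([(u-K[0,2])/K[0,0]*z,(v-K[1,2])/K[1,1]*z,z],-1)
    return (c-np.array(im['t']))@np.array(im['R'])
E
python3 - <<'E'
from h import *
s=env.sense();print({k:np.round(v,3) for k,v in s.items()})
for n in('scene','side','wrist'):
    im=snap(n,n+'0.png');print(n,im['intrinsics'],im['t'],(-np.array(im['R']).T@im['t']))
E
```

```text
{'clock': np.float64(0.0), 'joint_positions': array([-1.28 ,  0.125,  1.652,  0.   ,  1.368, -0.083]), 'qvel': array([-0.003, -0.   ,  0.   , -0.001,  0.002, -0.001]), 'effort': array([-1.0000e-03, -4.2362e+01, -3.6545e+01, -0.0000e+00,  7.0000e-03,
       -0.0000e+00]), 'eef_pos': array([ 0.237, -0.605,  0.23 ]), 'eef_rot': array([-1.571,  0.002, -1.197]), 'contact_force': array([ 0.568, -0.076,  0.32 ]), 'moment': array([0.033, 0.028, 0.054]), 'opening': np.float64(0.995)}
scene [[424.4406391    0.         282.28234114]
 [  0.         424.4406391  202.02282147]
 [  0.           0.           1.        ]] [ 0.36007198 -0.28566641  1.26511781] [0.98507023 0.34979778 0.8479731 ]
side [[389.91823795   0.         286.35118278]
 [  0.         389.91823795 211.58583535]
 [  0.           0.           1.        ]] [0.540364   0.10598396 0.9961856 ] [0.49933984 0.64253421 0.79587757]
wrist [[325.1922621    0.         283.42329491]
 [  0.         325.1922621  206.41412704]
 [  0.           0.           1.        ]] [-0.64926491 -0.0355993   0.37964658] [ 0.30385734 -0.57916323  0.3730743 ]
```

View pics/scene0.png

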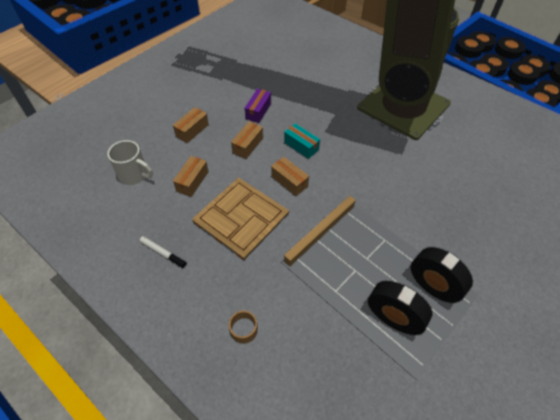

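View pics/side0.png

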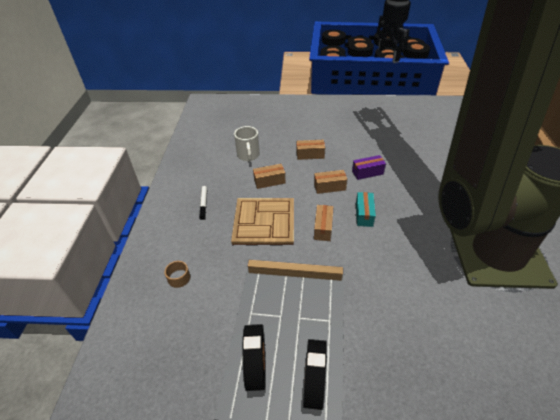

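View pics/wrist0.png

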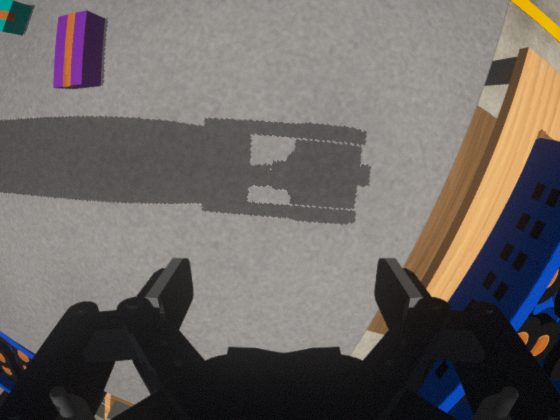

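Both pictures show all four brown cartons (scene ≈ (190,125), (247,139), (190,175), (290,176)), the purple and turquoise decoys, the pallet at (240,217), the stop bar at (320,230) and two standing rolls at (440,275) and (400,307). Now I'll measure them.

```bash
cat >> h.py <<'E'
def cartons(im,zlo=0.04,zhi=0.05,verbose=1,box=(0.2,0.9,-0.6,0.6)):
    P=pts(im);hsv=cv2.cvtColor(im['color'],cv2.COLOR_RGB2HSV)
    m=(P[...,2]>zlo)&(P[...,2]<zhi)&(im['range_z']>0)&(hsv[...,0]<22)&(hsv[...,1]>90)
    m&=(P[...,0]>box[0])&(P[...,0]<box[1])&(P[...,1]>box[2])&(P[...,1]<box[3])
    n,l,st,_=cv2.connectedComponentsWithStats(m.astype(np.uint8),connectivity=4)
    out=[]
    for i in range(1,n):
        if st[i,4]<60: continue
        q=P[l==i]; r=cv2.minAreaRect((q[:,:2]*1000).astype(np.float32))
        (cx,cy),(w,h),a=r
        if w<h: w,h,a=h,w,a+90
        out.append((cx,cy,w,h,(a+90)%180-90,q[:,2].mean()*1000,st[i,:2]+st[i,2:4]//2))
        if verbose: print('c %.1f %.1f size %.1f %.1f ang %.1f z %.1f px'%out[-1][:6],out[-1][6],st[i,4])
    return out
E
python3 - <<'E'
from h import *
for n in('scene','side'):
    im=dict(np.load(f'pics/{n}0.png.npz'))
    print(n,'cartons');cartons(im)
    print('slab');cartons(im,0.012,0.024)
    print('bar');cartons(im,0.027,0.038)
    P=pts(im);hsv=cv2.cvtColor(im['color'],cv2.COLOR_RGB2HSV)
    m=(hsv[...,2]<70)&(P[...,2]>0.02)&(P[...,2]<0.13)&(P[...,0]>0.3)&(P[...,1]>0.05)&(P[...,1]<.7)
    k,l,st,_=cv2.connectedComponentsWithStats(m.astype(np.uint8))
    for i in range(1,k):
        if st[i,4]>300: q=P[l==i]; print('roll',st[i],q.min(0),q.max(0))
    m=(hsv[...,1]<60)&(hsv[...,2]>120)&(P[...,2]>0.09)&(P[...,2]<0.14)&(P[...,0]>0.3)&(P[...,1]>0.0)&(P[...,1]<.7)
    k,l,st,_=cv2.connectedComponentsWithStats(m.astype(np.uint8))
    for i in range(1,k):
        if st[i,4]>20:
            q=P[l==i];print('tab',st[i],q.mean(0),q[:,2].max(),cv2.minAreaRect((q[:,:2]*1000).astype(np.float32)))
    m=(P[...,2]>0.05)&(P[...,2]<0.1)&(hsv[...,1]<60)&(hsv[...,2]>120)&(P[...,1]<0.1)&(P[...,0]>.3)&(P[...,0]<1)
    q=P[m];print('mug',q.min(0),q.max(0))
E
```

```text
scene cartons
c 302.0 -311.3 size 91.7 10.0 ang 18.7 z 44.3 px [257 101] 70
c 480.7 -396.5 size 94.4 47.3 ang 3.9 z 44.0 px [189 121] 409
c 421.6 -238.7 size 95.7 46.6 ang 11.1 z 44.2 px [247 136] 437
c 327.8 -126.1 size 91.3 12.3 ang 88.0 z 44.5 px [302 136] 85
c 606.2 -259.3 size 92.0 46.9 ang 18.3 z 44.1 px [190 172] 529
c 444.5 -70.4 size 92.7 47.3 ang 85.5 z 44.2 px [290 172] 527
c 489.1 348.3 size 50.3 4.0 ang 86.8 z 45.2 px [434 284] 63
slab
c 491.5 -376.5 size 91.2 37.5 ang -21.4 z 18.4 px [191 131] 101
c 429.2 -219.2 size 89.4 36.8 ang -14.9 z 18.1 px [247 146] 93
c 611.5 -239.1 size 90.4 37.0 ang -8.3 z 18.0 px [191 182] 106
c 448.1 -66.4 size 82.2 42.2 ang 84.8 z 18.0 px [290 184] 101
c 607.4 -87.1 size 166.3 166.0 ang -88.4 z 17.3 px [241 218] 3998
bar
c 488.6 -376.9 size 93.5 34.8 ang -17.7 z 32.7 px [191 127] 93
c 457.3 -222.5 size 53.2 26.8 ang -42.4 z 32.6 px [242 148] 60
c 466.5 -66.2 size 85.7 22.4 ang -79.4 z 32.1 px [288 180] 85
c 620.4 -237.9 size 77.5 32.5 ang -12.4 z 32.5 px [189 181] 93
c 517.8 83.2 size 230.0 22.3 ang -3.9 z 31.9 px [320 229] 768
c 801.7 104.
[... 1708 characters left out ...]
1.1 103.6 size 54.2 52.6 ang -67.2 z 31.9 px [176 271] 134
roll [ 243  324   23   67 1154] [0.56388839 0.27044698 0.02861271] [0.60846708 0.38229069 0.12295029]
roll [303 357  23  53 868] [0.45534747 0.34431123 0.04667773] [0.49240119 0.40926253 0.12326004]
tab [243 336  18  13 216] [0.58784837 0.32067388 0.12216317] 0.12549273333735814 ((588.2537231445312, 319.6214599609375), (31.435482025146484, 24.747957229614258), 6.524960041046143)
tab [307 352  18  15 228] [0.47157458 0.34831683 0.1221607 ] 0.1258972299821071 ((471.8306884765625, 347.67291259765625), (24.8630428314209, 30.104991912841797), 87.2494888305664)
mug [ 0.65084082 -0.43723209  0.05010668] [ 0.7252627  -0.32518428  0.08581205]
```

```bash
cat >> h.py <<'E'
SL=np.array([607.4,-87.9]);SH=1.7
PL=[(-24.5,-47,0,1),(47,-24.5,90,1),(24.5,47,0,-1),(-47,24.5,90,-1)]
def d2(a): a=np.radians(a); return np.array([np.cos(a),np.sin(a)])
def grip(c,ang,sgn,off=22):  # centre (mm), long angle (deg); tool yaw=ang-90, tool z along long axis; sgn: grasp end
    p=np.array(c)+sgn*off*d2(ang); return p,ang-90
def place(i,off=22):
    x,y,a,s=PL[i]; c=SL+x*d2(SH)+y*d2(SH+90); return grip(c,a+SH,s,off)
def to(p,yaw,z):
    s=env.sense();e=np.array(s['eef_pos'])*1000; y0=s['eef_rot'][2]
    g=np.array([p[0],p[1],z])-e; c,n=np.cos(y0),np.sin(y0)
    sp=-(yaw-np.degrees(y0)); sp=(sp+180)%360-180
    print('t %.2f eef %s yaw %.2f open %.3f F %s'%(s['clock'],np.round(e,1),np.degrees(y0),s['opening'],np.round(s['contact_force'],1)))
    print('offset(m) [%.4f,%.4f,%.4f] spin %.1f'%((g[0]*c+g[1]*n)/1e3,-g[2]/1e3,(-g[0]*n+g[1]*c)/1e3,sp))
E
python3 - <<'E'
from h import *
print(place(1),place(0),place(2),place(3))
p,y=grip((480.7,-396),6,1);print(p,y);to(p,y,150)
E
```

```text
(array([654.45347904, -89.00458618]), 1.7000000000000028) (array([ 606.29541382, -134.95347904]), -88.3) (array([608.50458618, -40.84652096]), -88.3) (array([560.34652096, -86.79541382]), 1.7000000000000028)
[ 502.5794817  -393.70037381] -84
t 0.15 eef [ 237.2 -604.7  230.3] yaw -68.58 open 1.000 F [ 0.7 -0.1  0.3]
offset(m) [-0.0995,0.0803,0.3241] spin 15.4
```

Call:
move_arm(deltas=[{"offset": [-0.012, 0.0, 0.04], "spin": 3, "claw": -1}, {"offset": [-0.025, 0.0, 0.08], "spin": 6, "claw": -1}, {"offset": [-0.04, 0.0, 0.13], "spin": 10, "claw": -1}, {"offset": [-0.055, 0.02, 0.18], "spin": 15.4, "claw": -1}, {"offset": [-0.07, 0.04, 0.23], "spin": 15.4, "claw": -1}, {"offset": [-0.085, 0.06, 0.28], "spin": 15.4, "claw": -1}, {"offset": [-0.0995, 0.08, 0.324], "spin": 15.4, "claw": -1}, {"offset": [-0.0995, 0.08, 0.324], "spin": 15.4, "claw": -1}, {"offset": [-0.0995, 0.08, 0.324], "spin": 15.4, "claw": -1}, {"offset": [-0.0995, 0.08, 0.324], "spin": 15.4, "claw": -1}])

```text
clock: 1.4
eef_pos: [0.5021, -0.3954, 0.1522]
eef_rot: [-1.57, -0.001, -1.467]
contact_force: [-0.6, -0.2, 0.3]
opening: 0.998
```

```bash
python3 - <<'E'
from h import *
im=snap('scene','s1.png');cartons(im);snap('wrist','w1.png')
p,y=grip((480.7,-396),6,1);to(p,y,4)
E
```

```text
c 301.9 -311.2 size 91.7 10.1 ang 19.4 z 44.4 px [257 100] 70
c 480.5 -395.8 size 94.0 47.1 ang 5.6 z 44.0 px [189 121] 400
c 421.1 -238.7 size 97.7 46.5 ang 12.8 z 44.1 px [247 135] 435
c 326.7 -125.3 size 91.9 11.4 ang 85.7 z 44.6 px [302 136] 84
c 606.3 -258.7 size 91.4 47.4 ang 18.9 z 44.0 px [190 172] 531
c 445.1 -71.2 size 92.0 46.9 ang 85.6 z 44.2 px [290 172] 531
t 1.50 eef [ 502.1 -395.4  152.2] yaw -84.08 open 0.999 F [-0.2 -0.  -0.7]
offset(m) [-0.0016,0.1482,0.0007] spin -0.1
```

View pics/w1.png

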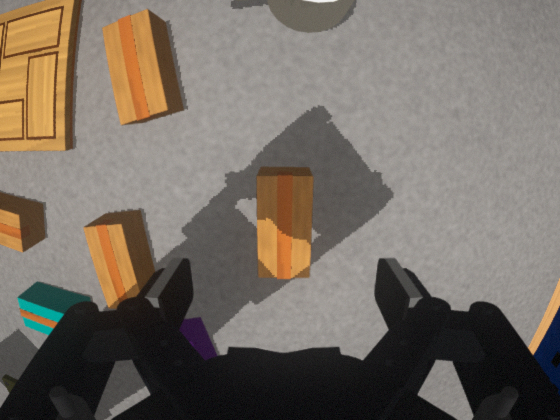

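The carton at (285,222) lies between the fingers and parallel to them, so I'm going down and closing.

Call:
move_arm(deltas=[{"offset": [-0.0015, 0.04, 0], "spin": 0, "claw": -1}, {"offset": [-0.0015, 0.08, 0], "spin": 0, "claw": -1}, {"offset": [-0.0015, 0.115, 0], "spin": 0, "claw": -1}, {"offset": [-0.0015, 0.14, 0], "spin": 0, "claw": -1}, {"offset": [-0.0015, 0.148, 0], "spin": 0, "claw": -1}, {"offset": [-0.0015, 0.148, 0], "spin": 0, "claw": 1}, {"offset": [-0.0015, 0.148, 0], "spin": 0, "claw": 1}, {"offset": [-0.0015, 0.148, 0], "spin": 0, "claw": 1}, {"offset": [-0.0015, 0.148, 0], "spin": 0, "claw": 1}, {"offset": [-0.0015, 0.148, 0], "spin": 0, "claw": 1}])

```text
clock: 2.75
eef_pos: [0.5037, -0.3939, 0.0055]
eef_rot: [-1.568, -0.003, -1.466]
contact_force: [-0.2, -1.1, 6.0]
opening: 0.518
```

```bash
python3 - <<'E'
from h import *
p,y=place(1);to(p,y,120)
E
```

```text
t 2.75 eef [ 503.7 -393.9    5.5] yaw -83.98 open 0.518 F [-0.2 -1.1  6. ]
offset(m) [-0.2874,-0.1145,0.1819] spin -85.7
```

Call:
move_arm(deltas=[{"offset": [0, -0.04, 0], "spin": 0, "claw": 1}, {"offset": [0, -0.09, 0.0], "spin": 0, "claw": 1}, {"offset": [-0.03, -0.115, 0.02], "spin": -9, "claw": 1}, {"offset": [-0.07, -0.115, 0.05], "spin": -18, "claw": 1}, {"offset": [-0.11, -0.115, 0.08], "spin": -28, "claw": 1}, {"offset": [-0.16, -0.115, 0.11], "spin": -38, "claw": 1}, {"offset": [-0.21, -0.115, 0.14], "spin": -48, "claw": 1}, {"offset": [-0.25, -0.115, 0.17], "spin": -58, "claw": 1}, {"offset": [-0.28, -0.115, 0.182], "spin": -68, "claw": 1}, {"offset": [-0.287, -0.115, 0.182], "spin": -78, "claw": 1}])

```text
clock: 4.0
eef_pos: [0.6534, -0.0856, 0.1176]
eef_rot: [-1.57, 0.001, -0.096]
contact_force: [-1.0, 0.1, -2.0]
opening: 0.518
```

```bash
python3 - <<'E'
from h import *
p,y=place(1);to(p,y,70)
E
```

```text
t 4.00 eef [653.4 -85.6 117.6] yaw -5.48 open 0.518 F [-1.   0.1 -2. ]
offset(m) [0.0014,0.0476,-0.0033] spin -7.2
```

Call:
move_arm(deltas=[{"offset": [0.0014, 0.01, -0.0033], "spin": -7.2, "claw": 1}, {"offset": [0.0014, 0.03, -0.0033], "spin": -7.2, "claw": 1}, {"offset": [0.0014, 0.045, -0.0033], "spin": -7.2, "claw": 1}, {"offset": [0.0014, 0.0475, -0.0033], "spin": -7.2, "claw": 1}, {"offset": [0.0014, 0.0475, -0.0033], "spin": -7.2, "claw": 1}, {"offset": [0.0014, 0.0475, -0.0033], "spin": -7.2, "claw": 1}, {"offset": [0.0014, 0.0475, -0.0033], "spin": -7.2, "claw": 1}, {"offset": [0.0014, 0.0475, -0.0033], "spin": -7.2, "claw": 1}, {"offset": [0.0014, 0.0475, -0.0033], "spin": -7.2, "claw": 1}, {"offset": [0.0014, 0.0475, -0.0033], "spin": -7.2, "claw": 1}])

```text
clock: 5.25
eef_pos: [0.6544, -0.0916, 0.0709]
eef_rot: [-1.571, -0.0, 0.021]
contact_force: [0.3, -0.0, -1.5]
opening: 0.522
```

```bash
python3 - <<'E'
from h import *
p,y=place(1);to(p,y,22.5);snap('wrist','w2.png')
im=snap('scene','s2.png')
E
```

```text
t 5.25 eef [654.4 -91.6  70.9] yaw 1.22 open 0.522 F [ 0.3 -0.  -1.5]
offset(m) [0.0001,0.0484,0.0026] spin -0.5
```

View pics/w2.png

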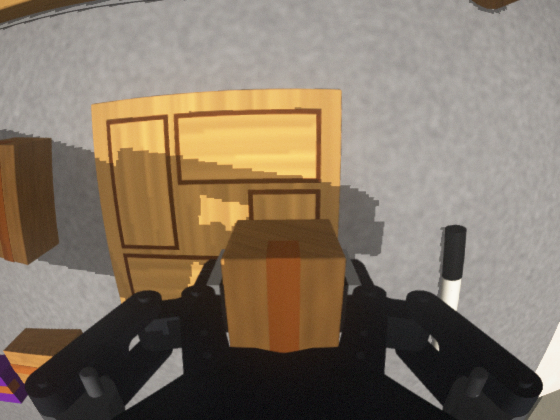

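The wrist view shows the carton held at (285,285), square to the outlines, with place_1's upper end showing just above it. I'm lowering it.

Call:
move_arm(deltas=[{"offset": [0, 0.015, 0.0025], "spin": -0.5, "claw": 1}, {"offset": [0, 0.03, 0.0025], "spin": -0.5, "claw": 1}, {"offset": [0, 0.04, 0.0025], "spin": -0.5, "claw": 1}, {"offset": [0, 0.045, 0.0025], "spin": -0.5, "claw": 1}, {"offset": [0, 0.0475, 0.0025], "spin": -0.5, "claw": 1}, {"offset": [0, 0.0475, 0.0025], "spin": -0.5, "claw": 1}, {"offset": [0, 0.0475, 0.0025], "spin": -0.5, "claw": -0.4}, {"offset": [0, 0.0475, 0.0025], "spin": -0.5, "claw": -0.4}, {"offset": [0, 0.0475, 0.0025], "spin": -0.5, "claw": -0.4}, {"offset": [0, 0.0475, 0.0025], "spin": -0.5, "claw": -0.4}])

```text
clock: 6.6
eef_pos: [0.6544, -0.0891, 0.0235]
eef_rot: [-1.571, -0.0, 0.03]
contact_force: [0.2, -0.4, -0.2]
opening: 0.703
```

```bash
python3 - <<'E'
from h import *
p,y=grip((606.2,-259.3),18,1);to(p,y,130)
E
```

```text
t 6.60 eef [654.4 -89.1  23.5] yaw 1.72 open 0.703 F [ 0.2 -0.4 -0.2]
offset(m) [-0.0322,-0.1065,-0.1625] spin 73.7
```

Call:
move_arm(deltas=[{"offset": [0, -0.03, 0], "spin": 0, "claw": -0.4}, {"offset": [0, -0.07, 0], "spin": 0, "claw": -0.4}, {"offset": [0, -0.105, -0.01], "spin": 10, "claw": -1}, {"offset": [-0.005, -0.1065, -0.04], "spin": 20, "claw": -1}, {"offset": [-0.01, -0.1065, -0.07], "spin": 30, "claw": -1}, {"offset": [-0.015, -0.1065, -0.1], "spin": 40, "claw": -1}, {"offset": [-0.02, -0.1065, -0.13], "spin": 50, "claw": -1}, {"offset": [-0.025, -0.1065, -0.15], "spin": 60, "claw": -1}, {"offset": [-0.032, -0.1065, -0.1625], "spin": 69, "claw": -1}, {"offset": [-0.032, -0.1065, -0.1625], "spin": 73.7, "claw": -1}])

```text
clock: 7.85
eef_pos: [0.6267, -0.2536, 0.1297]
eef_rot: [-1.571, -0.0, -1.261]
contact_force: [-0.6, -0.3, 0.9]
opening: 0.999
```

```bash
python3 - <<'E'
from h import *
im=snap('scene','s3.png');cartons(im);print('onslab');cartons(im,.056,.068);im2=snap('side','d3.png');cartons(im2);print('onslab');cartons(im2,.056,.068)
print(place(1,0))
p,y=grip((606.2,-259.3),18,1);to(p,y,4)
E
```

```text
c 301.8 -310.7 size 91.1 10.8 ang 19.8 z 44.6 px [257 101] 70
c 422.4 -238.1 size 91.5 47.4 ang 13.0 z 44.1 px [247 136] 432
c 328.4 -125.1 size 89.1 12.9 ang 85.7 z 44.6 px [303 136] 80
c 605.9 -259.3 size 92.4 46.7 ang 19.0 z 43.9 px [190 172] 535
c 445.2 -70.8 size 91.3 46.9 ang 84.5 z 44.1 px [290 172] 532
c 489.1 347.5 size 49.0 3.5 ang 86.1 z 45.1 px [433 284] 61
onslab
c 656.1 -110.9 size 93.5 45.8 ang -87.2 z 61.9 px [218 213] 704
c 489.2 346.9 size 58.2 4.0 ang 86.3 z 62.4 px [436 280] 99
c 606.1 323.0 size 57.9 4.1 ang -83.6 z 62.1 px [395 315] 87
c 300.7 -311.3 size 88.5 11.7 ang 19.8 z 44.3 px [369 162] 60
c 605.9 -260.5 size 89.9 47.7 ang 17.5 z 43.4 px [269 171] 296
c 420.8 -239.3 size 90.2 45.9 ang 11.7 z 43.6 px [331 177] 307
c 328.2 -125.4 size 88.8 9.8 ang 87.9 z 44.1 px [366 205] 83
c 444.6 -72.3 size 93.9 43.3 ang 84.8 z 43.6 px [324 218] 413
onslab
c 654.8 -111.5 size 92.6 44.4 ang -88.1 z 61.5 px [246 201] 398
(array([ 655.10613641, -110.9949031 ]), 1.7000000000000028)
t 7.95 eef [ 627.1 -252.8  129.7] yaw -72.01 open 1.001 F [-0.2 -0.4  0.3]
offset(m) [-0.0003,0.1257,0.0002] spin -0.0
```

The first carton sits at (655.4,-111.2), and its place is (655.1,-111.0). On to the next one.

Call:
move_arm(deltas=[{"offset": [0, 0.04, 0], "spin": 0, "claw": -1}, {"offset": [0, 0.08, 0], "spin": 0, "claw": -1}, {"offset": [0, 0.11, 0], "spin": 0, "claw": -1}, {"offset": [0, 0.12, 0], "spin": 0, "claw": -1}, {"offset": [0, 0.1255, 0], "spin": 0, "claw": -1}, {"offset": [0, 0.1255, 0], "spin": 0, "claw": 1}, {"offset": [0, 0.1255, 0], "spin": 0, "claw": 1}, {"offset": [0, 0.1255, 0], "spin": 0, "claw": 1}, {"offset": [0, 0.1255, 0], "spin": 0, "claw": 1}, {"offset": [0, 0.1255, 0], "spin": 0, "claw": 1}])

```text
clock: 9.2
eef_pos: [0.6285, -0.2531, 0.0061]
eef_rot: [-1.569, -0.002, -1.256]
contact_force: [0.3, -0.3, 6.5]
opening: 0.521
```

```bash
python3 - <<'E'
from h import *
p,y=place(0);to(p,y,80)
E
```

```text
t 9.20 eef [ 628.5 -253.1    6.1] yaw -71.98 open 0.521 F [ 0.3 -0.3  6.5]
offset(m) [-0.1192,-0.0739,0.0154] spin 16.3
```

Call:
move_arm(deltas=[{"offset": [0, -0.03, 0], "spin": 0, "claw": 1}, {"offset": [0, -0.065, 0.0], "spin": 0, "claw": 1}, {"offset": [-0.02, -0.08, 0.0], "spin": 4, "claw": 1}, {"offset": [-0.05, -0.08, 0.005], "spin": 8, "claw": 1}, {"offset": [-0.08, -0.08, 0.01], "spin": 12, "claw": 1}, {"offset": [-0.11, -0.08, 0.0155], "spin": 16.3, "claw": 1}, {"offset": [-0.119, -0.08, 0.0155], "spin": 16.3, "claw": 1}, {"offset": [-0.119, -0.075, 0.0155], "spin": 16.3, "claw": 1}, {"offset": [-0.119, -0.075, 0.0155], "spin": 16.3, "claw": 1}, {"offset": [-0.119, -0.075, 0.0155], "spin": 16.3, "claw": 1}])

```text
clock: 10.45
eef_pos: [0.6052, -0.1355, 0.0791]
eef_rot: [-1.571, -0.0, -1.542]
contact_force: [-0.0, -0.2, -1.6]
opening: 0.522
```

```bash
python3 - <<'E'
from h import *
p,y=place(0);to(p,y,23)
im=snap('scene','s4.png')
for z in(.1,.105,.11,.115,.12): print(z);cartons(im,z-.005,z+.006)
E
```

```text
t 10.45 eef [ 605.2 -135.5   79.1] yaw -88.33 open 0.522 F [-0.  -0.2 -1.6]
offset(m) [-0.0005,0.0561,0.0011] spin -0.0
0.1
0.105
0.11
0.115
c 547.2 -135.1 size 46.5 21.3 ang 83.7 z 117.0 px [242 162] 115
c 613.6 -134.8 size 48.9 28.8 ang 87.2 z 116.6 px [219 180] 184
0.12
c 547.0 -136.1 size 44.5 21.3 ang 83.7 z 117.3 px [242 162] 105
c 616.9 -137.3 size 51.1 25.4 ang 72.0 z 117.3 px [219 179] 157
```

View pics/s4.png

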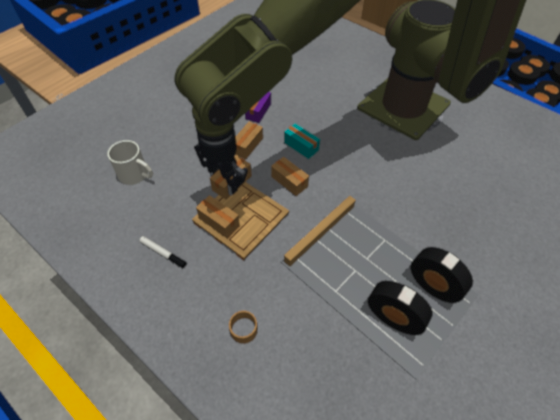

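Call:
move_arm(deltas=[{"offset": [-0.0005, 0.015, 0.0013], "spin": 0, "claw": 1}, {"offset": [-0.0005, 0.03, 0.0013], "spin": 0, "claw": 1}, {"offset": [-0.0005, 0.045, 0.0013], "spin": 0, "claw": 1}, {"offset": [-0.0005, 0.052, 0.0013], "spin": 0, "claw": 1}, {"offset": [-0.0005, 0.0555, 0.0013], "spin": 0, "claw": 1}, {"offset": [-0.0005, 0.0555, 0.0013], "spin": 0, "claw": 1}, {"offset": [-0.0005, 0.0555, 0.0013], "spin": 0, "claw": -0.4}, {"offset": [-0.0005, 0.0555, 0.0013], "spin": 0, "claw": -0.4}, {"offset": [-0.0005, 0.0555, 0.0013], "spin": 0, "claw": -0.4}, {"offset": [-0.0005, 0.0555, 0.0013], "spin": 0, "claw": -0.4}])

```text
clock: 11.75
eef_pos: [0.6066, -0.134, 0.0239]
eef_rot: [-1.571, -0.0, -1.541]
contact_force: [-0.0, 0.2, -0.3]
opening: 0.701
```

```bash
python3 - <<'E'
from h import *
p,y=grip((421.6,-238.7),12,-1);to(p,y,140)
E
```

```text
t 11.75 eef [ 606.6 -134.    23.9] yaw -88.28 open 0.701 F [-0.   0.2 -0.3]
offset(m) [0.1030,-0.1161,-0.2097] spin -10.3
```

Call:
move_arm(deltas=[{"offset": [0, -0.03, 0], "spin": 0, "claw": -0.4}, {"offset": [0, -0.07, 0], "spin": 0, "claw": -0.4}, {"offset": [0.01, -0.11, -0.02], "spin": 0, "claw": -0.4}, {"offset": [0.03, -0.116, -0.06], "spin": -3, "claw": -1}, {"offset": [0.05, -0.116, -0.1], "spin": -6, "claw": -1}, {"offset": [0.07, -0.116, -0.15], "spin": -10.3, "claw": -1}, {"offset": [0.09, -0.116, -0.19], "spin": -10.3, "claw": -1}, {"offset": [0.103, -0.116, -0.21], "spin": -10.3, "claw": -1}, {"offset": [0.103, -0.116, -0.21], "spin": -10.3, "claw": -1}, {"offset": [0.103, -0.116, -0.21], "spin": -10.3, "claw": -1}])

```text
clock: 13.0
eef_pos: [0.4001, -0.2431, 0.1401]
eef_rot: [-1.57, -0.0, -1.361]
contact_force: [0.4, 0.1, -0.1]
opening: 1.0
```

```bash
python3 - <<'E'
from h import *
im=snap('scene','s5.png');cartons(im);print('onslab');cartons(im,.056,.068);im2=snap('side','d5.png');cartons(im2);print('onslab');cartons(im2,.056,.068)
print(place(0,0))
p,y=grip((421.6,-238.7),12,-1);to(p,y,7);snap('wrist','w5.png')
E
```

```text
c 306.8 -308.8 size 82.4 11.6 ang 18.2 z 44.1 px [256 102] 64
c 421.5 -238.2 size 93.2 47.8 ang 9.1 z 44.1 px [247 135] 434
c 326.9 -125.4 size 92.3 12.3 ang 86.0 z 44.6 px [302 136] 82
c 445.4 -71.4 size 91.9 46.1 ang 84.5 z 44.2 px [290 172] 524
c 489.2 348.3 size 50.3 3.6 ang 86.8 z 45.2 px [434 284] 60
onslab
c 583.1 -132.6 size 92.6 47.8 ang 2.4 z 61.9 px [232 189] 630
c 656.0 -110.6 size 92.4 46.5 ang -87.2 z 61.8 px [218 213] 701
c 488.9 346.7 size 58.7 3.9 ang 87.1 z 62.2 px [435 281] 96
c 606.3 323.0 size 57.9 3.2 ang -84.4 z 61.8 px [395 316] 89
c 302.1 -312.1 size 89.6 13.7 ang 21.7 z 43.9 px [369 162] 61
c 421.3 -238.4 size 89.7 48.2 ang 12.8 z 43.6 px [331 177] 313
c 328.4 -126.8 size 90.8 9.9 ang 87.2 z 44.2 px [366 204] 90
c 582.1 -113.4 size 87.9 5.9 ang 1.2 z 45.2 px [273 205] 86
c 444.8 -72.4 size 91.5 43.3 ang 85.1 z 43.6 px [324 218] 409
onslab
c 655.3 -111.2 size 91.8 44.7 ang -87.2 z 61.2 px [246 201] 394
c 583.0 -133.6 size 88.9 45.5 ang 1.5 z 61.2 px [273 196] 394
(array([ 584.3050969 , -135.60613641]), -88.3)
t 13.10 eef [ 400.3 -242.9  139.9] yaw -77.93 open 0.998 F [1.1 0.3 0.3]
offset(m) [0.0003,0.1329,-0.0003] spin 0.1
```

View pics/w5.png

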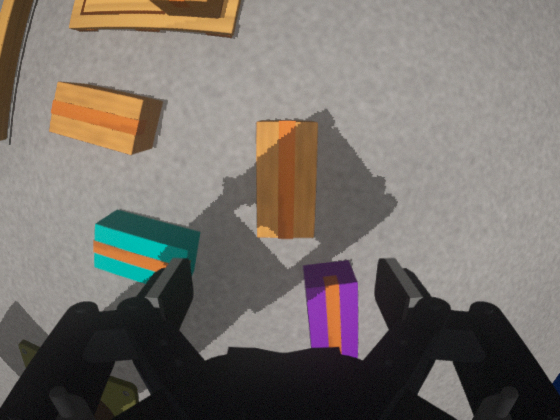

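The target carton at (286,180) is centred between the fingers, and the purple decoy at (330,305) is outside the fingers' path. The second carton reads (583,-133), which is 2.5 mm off its place towards the gap. I'll nudge it before place_3 is filled.

Call:
move_arm(deltas=[{"offset": [0, 0.04, 0], "spin": 0, "claw": -1}, {"offset": [0, 0.08, 0], "spin": 0, "claw": -1}, {"offset": [0, 0.11, 0], "spin": 0, "claw": -1}, {"offset": [0, 0.13, 0], "spin": 0, "claw": -1}, {"offset": [0, 0.133, 0], "spin": 0, "claw": -1}, {"offset": [0, 0.133, 0], "spin": 0, "claw": 1}, {"offset": [0, 0.133, 0], "spin": 0, "claw": 1}, {"offset": [0, 0.133, 0], "spin": 0, "claw": 1}, {"offset": [0, 0.133, 0], "spin": 0, "claw": 1}, {"offset": [0, 0.133, 0], "spin": 0, "claw": 1}])

```text
clock: 14.4
eef_pos: [0.4008, -0.2441, 0.0083]
eef_rot: [-1.569, -0.002, -1.361]
contact_force: [0.2, 0.4, 5.5]
opening: 0.518
```

```bash
python3 - <<'E'
from h import *
p,y=place(2);to(p,y,120)
E
```

```text
t 14.40 eef [ 400.8 -244.1    8.3] yaw -77.98 open 0.518 F [0.2 0.4 5.5]
offset(m) [-0.1555,-0.1117,0.2455] spin 10.3
```

Call:
move_arm(deltas=[{"offset": [0, -0.04, 0], "spin": 0, "claw": 1}, {"offset": [0, -0.09, 0.0], "spin": 0, "claw": 1}, {"offset": [-0.02, -0.112, 0.03], "spin": 3, "claw": 1}, {"offset": [-0.045, -0.112, 0.075], "spin": 6, "claw": 1}, {"offset": [-0.075, -0.112, 0.12], "spin": 10.3, "claw": 1}, {"offset": [-0.105, -0.112, 0.165], "spin": 10.3, "claw": 1}, {"offset": [-0.135, -0.112, 0.21], "spin": 10.3, "claw": 1}, {"offset": [-0.1555, -0.112, 0.2455], "spin": 10.3, "claw": 1}, {"offset": [-0.1555, -0.112, 0.2455], "spin": 10.3, "claw": 1}, {"offset": [-0.1555, -0.112, 0.2455], "spin": 10.3, "claw": 1}])

```text
clock: 15.65
eef_pos: [0.6064, -0.0402, 0.118]
eef_rot: [-1.573, -0.0, -1.541]
contact_force: [-0.0, -0.0, -0.1]
opening: 0.516
```

```bash
python3 - <<'E'
from h import *
p,y=place(2);to(p,y,80);snap('wrist','w6.png');im=snap('scene','s6.png');cartons(im,.15,.16)
E
```

```text
t 15.65 eef [606.4 -40.2 118. ] yaw -88.27 open 0.516 F [-0.  -0.  -0.1]
offset(m) [0.0007,0.0380,0.0021] spin 0.0
c 634.4 -39.1 size 78.0 47.3 ang 2.0 z 153.9 px [241 198] 639
```

View pics/w6.png

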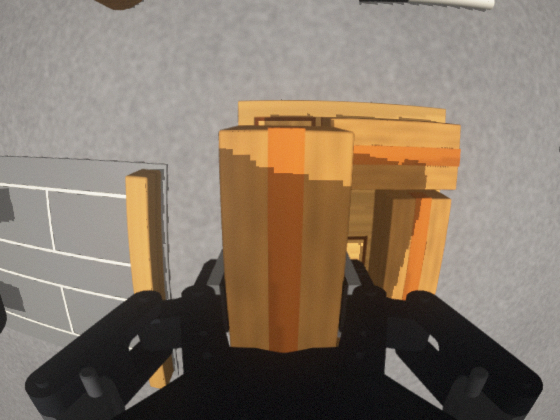

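Call:
move_arm(deltas=[{"offset": [0.0007, 0.02, 0.002], "spin": 0, "claw": 1}, {"offset": [0.0007, 0.04, 0.002], "spin": 0, "claw": 1}, {"offset": [0.0007, 0.06, 0.002], "spin": 0, "claw": 1}, {"offset": [0.0007, 0.075, 0.002], "spin": 0, "claw": 1}, {"offset": [0.0007, 0.085, 0.002], "spin": 0, "claw": 1}, {"offset": [0.0007, 0.0915, 0.002], "spin": 0, "claw": 1}, {"offset": [0.0007, 0.0915, 0.002], "spin": 0, "claw": 1}, {"offset": [0.0007, 0.0915, 0.002], "spin": 0, "claw": -0.4}, {"offset": [0.0007, 0.0915, 0.002], "spin": 0, "claw": -0.4}, {"offset": [0.0007, 0.0915, 0.002], "spin": 0, "claw": -0.4}])

```text
clock: 17.0
eef_pos: [0.6097, -0.0407, 0.0278]
eef_rot: [-1.57, -0.0, -1.541]
contact_force: [-0.7, -0.2, -0.7]
opening: 0.696
```

```bash
python3 - <<'E'
from h import *
p,y=place(2);to(p,y,110)
E
```

```text
t 17.00 eef [609.7 -40.7  27.8] yaw -88.28 open 0.696 F [-0.7 -0.2 -0.7]
offset(m) [0.0001,-0.0822,-0.0012] spin 0.0
```

Call:
move_arm(deltas=[{"offset": [0, -0.03, 0], "spin": 0, "claw": -0.4}, {"offset": [0, -0.07, 0], "spin": 0, "claw": -0.4}, {"offset": [0, -0.11, -0.02], "spin": -10, "claw": -0.4}, {"offset": [0, -0.11, -0.07], "spin": -20, "claw": -1}, {"offset": [0.01, -0.11, -0.12], "spin": -30, "claw": -1}, {"offset": [0.02, -0.11, -0.16], "spin": -40, "claw": -1}, {"offset": [0.03, -0.11, -0.16], "spin": -50, "claw": -1}, {"offset": [0.04, -0.11, -0.16], "spin": -60, "claw": -1}, {"offset": [0.05, -0.11, -0.16], "spin": -70, "claw": -1}, {"offset": [0.05, -0.11, -0.16], "spin": -80, "claw": -1}])

```text
clock: 18.25
eef_pos: [0.451, -0.096, 0.1377]
eef_rot: [-1.571, -0.001, -0.14]
contact_force: [-0.6, 0.5, 0.0]
opening: 1.0
```

```bash
python3 - <<'E'
from h import *
im=snap('scene','s7.png');cartons(im);print('onslab');cartons(im,.056,.068);im2=snap('side','d7.png');cartons(im2);print('onslab');cartons(im2,.056,.068)
for i in range(4): print(place(i,0))
p,y=grip((445,-71.5),85,-1);to(p,y,130)
E
```

```text
c 302.0 -310.3 size 91.8 9.8 ang 18.6 z 44.7 px [257 100] 68
c 327.4 -125.5 size 91.9 10.5 ang 86.6 z 44.3 px [302 136] 84
c 445.1 -71.2 size 92.6 45.9 ang 86.0 z 44.1 px [290 172] 527
c 583.5 -111.3 size 85.9 3.6 ang 1.8 z 45.0 px [239 196] 66
c 632.0 -17.6 size 88.8 9.4 ang -4.5 z 45.0 px [254 231] 80
c 489.3 348.3 size 50.3 3.8 ang 87.9 z 45.8 px [434 284] 64
onslab
c 583.8 -133.4 size 92.0 47.5 ang 2.4 z 61.9 px [232 189] 620
c 632.0 -86.2 size 142.6 92.5 ang -88.0 z 61.9 px [233 219] 1451
c 488.9 347.0 size 58.0 3.8 ang 87.2 z 62.2 px [436 281] 92
c 605.6 322.9 size 57.7 3.3 ang -84.8 z 62.3 px [395 315] 91
c 328.2 -127.8 size 92.0 9.8 ang 87.8 z 43.9 px [366 204] 84
c 582.3 -114.1 size 88.2 7.2 ang 1.9 z 45.2 px [273 205] 82
c 444.8 -72.7 size 92.0 43.9 ang 85.2 z 43.7 px [324 218] 414
c 629.7 -19.3 size 88.5 5.8 ang -0.1 z 45.0 px [252 230] 88
onslab
c 631.7 -86.7 size 141.8 91.0 ang -88.7 z 61.3 px [252 208] 874
c 582.9 -134.0 size 88.3 47.3 ang 3.2 z 61.4 px [273 196] 393
(array([ 584.3050969 , -135.60613641]), -88.3)
(array([ 655.10613641, -110.9949031 ]), 1.7000000000000028)
(array([630.4949031 , -40.19386359]), -88.3)
(array([559.69386359, -64.8050969 ]), 1.7000000000000028)
t 18.35 eef [451.  -95.6 137.5] yaw -8.32 open 0.996 F [-0.2 -0.1 -0.7]
offset(m) [-0.0081,0.0075,0.0010] spin -3.3
```

View pics/s7.png

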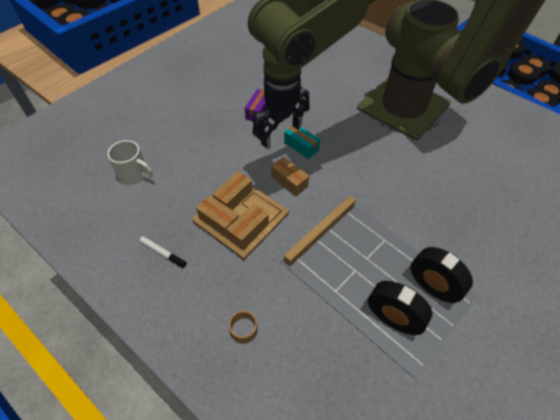

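Three cartons sit on the pallet at (218,213), (232,189) and (247,225), all within about 1.5 mm of their places. The last one is at (290,172), under the gripper.

Call:
move_arm(deltas=[{"offset": [-0.004, 0.015, 0.001], "spin": -3.3, "claw": -1}, {"offset": [-0.008, 0.03, 0.001], "spin": -3.3, "claw": -1}, {"offset": [-0.008, 0.07, 0.001], "spin": -3.3, "claw": -1}, {"offset": [-0.008, 0.11, 0.001], "spin": -3.3, "claw": -1}, {"offset": [-0.008, 0.13, 0.001], "spin": -3.3, "claw": -1}, {"offset": [-0.008, 0.13, 0.001], "spin": -3.3, "claw": -1}, {"offset": [-0.008, 0.13, 0.001], "spin": -3.3, "claw": 1}, {"offset": [-0.008, 0.13, 0.001], "spin": -3.3, "claw": 1}, {"offset": [-0.008, 0.13, 0.001], "spin": -3.3, "claw": 1}, {"offset": [-0.008, 0.13, 0.001], "spin": -3.3, "claw": 1}])

```text
clock: 19.6
eef_pos: [0.4445, -0.0938, 0.0088]
eef_rot: [-1.572, -0.003, -0.087]
contact_force: [-0.3, -0.7, 5.8]
opening: 0.518
```

```bash
python3 - <<'E'
from h import *
p,y=place(3);to(p+[0,1],y,100)
E
```

```text
t 19.60 eef [444.5 -93.8   8.8] yaw -4.99 open 0.518 F [-0.3 -0.7  5.8]
offset(m) [0.1147,-0.0912,0.0180] spin -6.7
```

Call:
move_arm(deltas=[{"offset": [0, -0.04, 0], "spin": 0, "claw": 1}, {"offset": [0, -0.08, 0.0], "spin": 0, "claw": 1}, {"offset": [0.02, -0.092, 0.005], "spin": -3, "claw": 1}, {"offset": [0.05, -0.092, 0.01], "spin": -6.7, "claw": 1}, {"offset": [0.08, -0.092, 0.018], "spin": -6.7, "claw": 1}, {"offset": [0.105, -0.092, 0.018], "spin": -6.7, "claw": 1}, {"offset": [0.1147, -0.092, 0.018], "spin": -6.7, "claw": 1}, {"offset": [0.1147, -0.092, 0.018], "spin": -6.7, "claw": 1}, {"offset": [0.1147, -0.092, 0.018], "spin": -6.7, "claw": 1}, {"offset": [0.1147, -0.092, 0.018], "spin": -6.7, "claw": 1}])

```text
clock: 20.85
eef_pos: [0.5583, -0.0853, 0.0992]
eef_rot: [-1.571, 0.0, 0.03]
contact_force: [0.2, -0.0, -2.4]
opening: 0.514
```

```bash
python3 - <<'E'
from h import *
p,y=place(3);to(p+[0,1],y,27);snap('wrist','w8.png');im=snap('scene','s8.png');cartons(im,.13,.142);im=snap('side','d8.png');cartons(im,.13,.142)
E
```

```text
t 20.85 eef [558.3 -85.3  99.2] yaw 1.70 open 0.514 F [ 0.2 -0.  -2.4]
offset(m) [0.0021,0.0722,-0.0005] spin 0.0
c 558.0 -56.9 size 81.0 46.5 ang -89.2 z 134.6 px [266 178] 546
c 557.4 -63.4 size 90.2 45.4 ang -86.5 z 133.9 px [280 195] 453
```

View pics/w8.png

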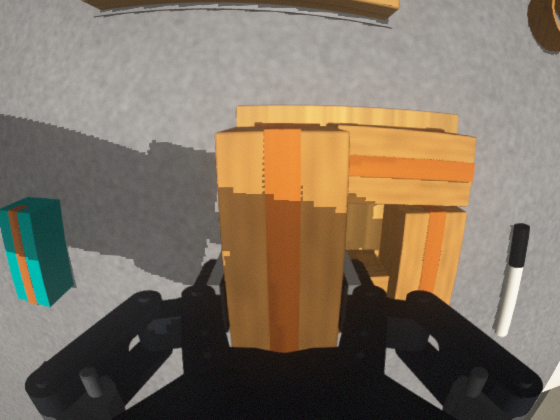

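Call:
move_arm(deltas=[{"offset": [0.002, 0.02, -0.001], "spin": 0, "claw": 1}, {"offset": [0.002, 0.035, -0.001], "spin": 0, "claw": 1}, {"offset": [0.002, 0.05, -0.001], "spin": 0, "claw": 1}, {"offset": [0.002, 0.06, -0.001], "spin": 0, "claw": 1}, {"offset": [0.002, 0.068, -0.001], "spin": 0, "claw": 1}, {"offset": [0.002, 0.072, -0.001], "spin": 0, "claw": 1}, {"offset": [0.002, 0.072, -0.001], "spin": 0, "claw": 1}, {"offset": [0.002, 0.072, -0.001], "spin": 0, "claw": -0.4}, {"offset": [0.002, 0.072, -0.001], "spin": 0, "claw": -0.4}, {"offset": [0.002, 0.072, -0.001], "spin": 0, "claw": -0.4}])

```text
clock: 22.25
eef_pos: [0.5614, -0.0864, 0.0278]
eef_rot: [-1.571, -0.001, 0.03]
contact_force: [0.7, 0.6, -0.6]
opening: 0.705
```

Call:
move_arm(deltas=[{"offset": [0, -0.03, 0], "spin": 0, "claw": -0.4}, {"offset": [0, -0.07, 0], "spin": 0, "claw": -0.4}, {"offset": [0, -0.12, 0], "spin": 0, "claw": -0.4}, {"offset": [0, -0.17, 0], "spin": 0, "claw": -0.4}, {"offset": [-0.04, -0.2, 0], "spin": 0, "claw": -0.4}, {"offset": [-0.09, -0.2, 0.02], "spin": 0, "claw": -0.4}, {"offset": [-0.14, -0.2, 0.06], "spin": 0, "claw": -0.4}, {"offset": [-0.18, -0.2, 0.11], "spin": 0, "claw": -0.4}, {"offset": [-0.2, -0.2, 0.15], "spin": 0, "claw": -0.4}, {"offset": [-0.2, -0.2, 0.19], "spin": 0, "claw": -0.4}])

```text
clock: 23.5
eef_pos: [0.3543, 0.0987, 0.2278]
eef_rot: [-1.571, -0.003, 0.03]
contact_force: [0.2, -0.5, 0.5]
opening: 0.701
```

```bash
cat > m.py <<'E'
from h import *
import sys
k=sys.argv[1]
for n in('scene','side'):
    im=snap(n,f'{n}{k}.png');print(n,'onslab');cartons(im,.056,.068)
    P=pts(im);hsv=cv2.cvtColor(im['color'],cv2.COLOR_RGB2HSV)
    m=((P[...,2]>.012)&(P[...,2]<.024)&(hsv[...,1]>90)&(hsv[...,0]<22))
    m&=(abs(P[...,0]-.607)<.1)&(abs(P[...,1]+.088)<.1)
    print('slab',cv2.minAreaRect((P[m][:,:2]*1000).astype(np.float32)))
    print('bar');cartons(im,.027,.038,box=(.35,.65,.0,.15))
E
python3 m.py 9; python3 - <<'E'
from h import *
for i in range(4): print(place(i,0)[0])
to((500,200),0,200)
E
```

```text
scene onslab
c 608.1 -86.7 size 142.4 141.3 ang 0.6 z 61.9 px [239 207] 2715
c 489.6 347.0 size 58.0 4.6 ang 86.6 z 62.2 px [436 281] 94
c 605.9 322.9 size 57.7 3.3 ang -84.3 z 62.3 px [395 315] 96
slab ((607.99853515625, -86.93107604980469), (164.4525146484375, 165.92056274414062), 1.881667137145996)
bar
c 517.4 83.1 size 230.0 21.4 ang -3.8 z 31.8 px [320 228] 775
side onslab
c 631.8 -87.0 size 146.1 91.4 ang -88.7 z 61.3 px [252 209] 876
c 581.5 -87.8 size 140.6 88.8 ang -87.8 z 61.4 px [273 209] 830
slab ((608.9630737304688, -86.47542572021484), (159.50143432617188, 165.49790954589844), 2.0209736824035645)
bar
c 516.7 82.3 size 226.7 20.6 ang -3.9 z 31.3 px [295 267] 665
[ 584.3050969  -135.60613641]
[ 655.10613641 -110.9949031 ]
[630.4949031  -40.19386359]
[559.69386359 -64.8050969 ]
t 23.60 eef [354.7 100.2 227.7] yaw 2.03 open 0.700 F [-0.4  0.4 -0.6]
offset(m) [0.1487,0.0277,0.0946] spin 2.0
```

View pics/scene9.png

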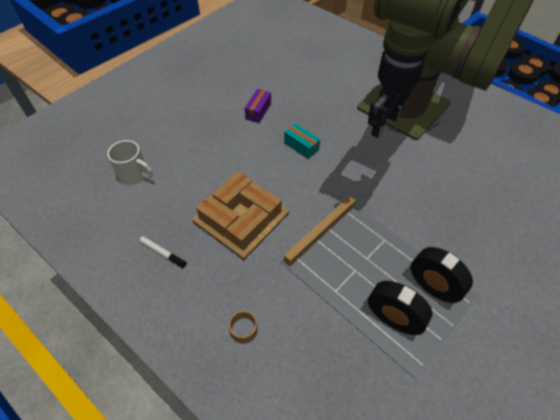

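The pinwheel is full: its block measures 142x141 mm (nominal 139), centred within 1 mm of the pallet. Next I'll measure the lane and the rolls.

```bash
cat >> h.py <<'E'
LH=-93.8; LO=np.array([517.1,82.7])-165*d2(-93.8)
def L2W(x,y): return LO+x*d2(LH)+y*d2(LH+90)
def W2L(p): q=np.asarray(p)[...,:2]-LO; return np.stack([q@d2(LH),q@d2(LH+90)],-1)
E
python3 - <<'E'
from h import *
for n in('scene','side'):
    im=dict(np.load(f'pics/{n}9.png.npz'));P=pts(im)*1000;hsv=cv2.cvtColor(im['color'],cv2.COLOR_RGB2HSV);L=W2L(P)
    w=(hsv[...,2]>150)&(hsv[...,1]<40)&(P[...,2]<12)&(P[...,2]>-6)&(abs(L[...,0])<190)&(abs(L[...,1])<130)
    for a,b in((75,105),(8,35),(-35,-8),(-105,-75)):
        q=L[w&(L[...,1]>a)&(L[...,1]<b)&(L[...,0]<145)]
        if len(q)>20:
            f=np.polyfit(q[:,0],q[:,1],1);print(n,'line y0 %.1f slope deg %.2f n %d'%(f[1],np.degrees(f[0]),len(q)),q[:,0].min().round(),q[:,0].max().round())
    q=L[w&(abs(abs(L[...,1])-55)<20)&(L[...,0]<145)]
    print('cross hist',np.histogram(q[:,0],bins=range(-190,150,10)))
    b=(hsv[...,1]>90)&(hsv[...,0]<22)&(P[...,2]>24)&(P[...,2]<38)&(abs(L[...,1])<100)&(abs(L[...,0]-165)<30)
    print('bar x',np.percentile(L[b][:,0],[2,50,98]))
    b&=P[...,2]>30;print('bar top x',np.percentile(L[b][:,0],[2,50,98]))
    # rolls
    for yl in(55,-55):
        m=(hsv[...,2]<75)&(P[...,2]>20)&(P[...,2]<130)&(abs(L[...,1]-yl)<45)&(L[...,0]<60)&(L[...,0]>-250)
        q=np.c_[L[m],P[m][:,2]]
        top=q[q[:,2]>95]
        print('roll',yl,'x',np.percentile(q[:,0],[1,99]).round(1),'y',np.percentile(q[:,1],[1,99]).round(1),'rect',cv2.minAreaRect(q[:,:2].astype(np.float32)),'top',cv2.minAreaRect(top[:,:2].astype(np.float32)))
        t=(hsv[...,2]>120)&(hsv[...,1]<60)&(P[...,2]>105)&(P[...,2]<130)&(abs(L[...,1]-yl)<45)
        print(' tab',L[t].mean(0),P[t][:,2].max(), np.percentile(L[t],[1,99],axis=0).round(1).tolist())
print(L2W(103,55),L2W(103,-55))
E
```

```text
scene line y0 87.6 slope deg -0.09 n 119 -170.0 142.0
cross hist (array([ 0,  0,  0,  0,  0,  0,  0,  0,  0,  0,  0,  0,  0,  0,  0,  0,  0,
        0,  0,  0,  0,  0,  0, 18,  0,  0,  0,  0,  0,  0,  0,  0,  0]), array([-190, -180, -170, -160, -150, -140, -130, -120, -110, -100,  -90,
        -80,  -70,  -60,  -50,  -40,  -30,  -20,  -10,    0,   10,   20,
         30,   40,   50,   60,   70,   80,   90,  100,  110,  120,  130,
        140]))
bar x [154.65743447 163.47757754 174.31580252]
bar top x [154.92681929 164.55841358 174.08072877]
roll 55 x [-135.   -23.1] y [33.5 81.2] rect ((-77.7786865234375, 55.78849792480469), (117.6316909790039, 37.893035888671875), 9.349635124206543) top ((-78.88909912109375, 55.4172477722168), (101.45982360839844, 37.52119445800781), 9.349635124206543)
 tab [-77.7077672   53.93076514] 126.2068842086877 [[-89.9, 37.3], [-65.9, 69.1]]
roll -55 x [-154.9  -42.1] y [-79.7 -43.8] rect ((-98.36322021484375, -62.29303741455078), (39.866661071777344, 117.33306121826172), 89.3751449584961) top ((-98.43739318847656, -63.12316131591797), (38.20489501953125, 100
[... 866 characters left out ...]
rect ((-81.79377746582031, 53.01750183105469), (111.18306732177734, 36.480289459228516), 9.177888870239258) top ((-78.27349853515625, 53.85707092285156), (100.20851135253906, 35.49594497680664), 9.613113403320312)
 tab [-77.50243207  54.74768992] 125.16819472776045 [[-90.2, 38.8], [-64.1, 70.9]]
roll -55 x [-156.5  -50.8] y [-80.2 -46. ] rect ((-101.43804168701172, -62.61151885986328), (111.16645050048828, 35.30356216430664), 0.6386116743087769) top ((-97.66058349609375, -62.784027099609375), (99.46502685546875, 34.874351501464844), 0.6386116743087769)
 tab [-97.06280144 -63.46766149] 125.40766262346217 [[-107.8, -79.3], [-83.5, -48.0]]
[576.08806258 140.91862651] [466.32990107 148.20875556]
```

Lane frame confirmed: lines at ±89 and ±21 mm, bar face at x≈155. Roll_a is at lane (-78,55), heading +9.4°. Roll_b is at (-97.5,-63), heading about 0°. First I'll straddle roll_a and turn it square on the spot.

```bash
python3 - <<'E'
from h import *
print(L2W(-78,54.7));to(L2W(-78,54.7),5.6,200)
E
```

```text
[587.78429811 321.54057444]
t 23.60 eef [354.7 100.2 227.7] yaw 2.03 open 0.700 F [-0.4  0.4 -0.6]
offset(m) [0.2407,0.0277,0.2130] spin -3.6
```

Call:
move_arm(deltas=[{"offset": [0.03, 0, 0.026], "spin": 0, "claw": -1}, {"offset": [0.06, 0, 0.052], "spin": -1, "claw": -1}, {"offset": [0.09, 0, 0.08], "spin": -2, "claw": -1}, {"offset": [0.12, 0, 0.105], "spin": -3, "claw": -1}, {"offset": [0.15, 0, 0.13], "spin": -3.6, "claw": -1}, {"offset": [0.18, 0.01, 0.16], "spin": -3.6, "claw": -1}, {"offset": [0.21, 0.02, 0.185], "spin": -3.6, "claw": -1}, {"offset": [0.235, 0.0275, 0.208], "spin": -3.6, "claw": -1}, {"offset": [0.2407, 0.0275, 0.213], "spin": -3.6, "claw": -1}, {"offset": [0.2407, 0.0275, 0.213], "spin": -3.6, "claw": -1}])

```text
clock: 24.85
eef_pos: [0.5899, 0.317, 0.1997]
eef_rot: [-1.571, 0.001, 0.092]
contact_force: [0.8, -0.0, 0.3]
opening: 1.0
```

```bash
python3 - <<'E'
from h import *
to(L2W(-78,54.7),5.6,72);snap('wrist','w10.png')
E
```

```text
t 24.85 eef [589.9 317.  199.7] yaw 5.30 open 1.000 F [ 0.8 -0.   0.3]
offset(m) [-0.0017,0.1277,0.0047] spin -0.3
```

View pics/w10.png

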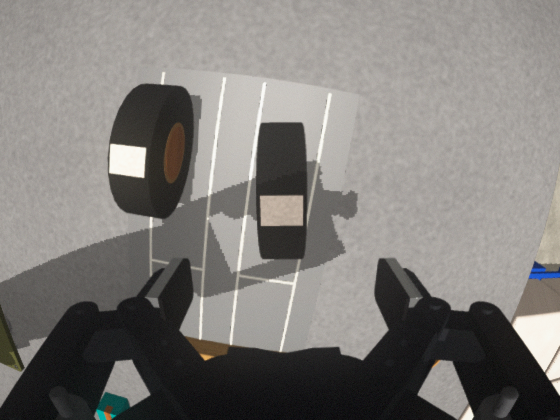

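The roll sits centred and parallel between the fingers at (282,190). I'm lowering and closing at the top.

Call:
move_arm(deltas=[{"offset": [-0.0017, 0.03, 0.0045], "spin": 0, "claw": -1}, {"offset": [-0.0017, 0.06, 0.0045], "spin": 0, "claw": -1}, {"offset": [-0.0017, 0.09, 0.0045], "spin": 0, "claw": -1}, {"offset": [-0.0017, 0.115, 0.0045], "spin": 0, "claw": -1}, {"offset": [-0.0017, 0.1275, 0.0045], "spin": 0, "claw": -0.5}, {"offset": [-0.0017, 0.1275, 0.0045], "spin": 0, "claw": 0.0}, {"offset": [-0.0017, 0.1275, 0.0045], "spin": 0, "claw": 0.0}, {"offset": [-0.0017, 0.1275, 0.0045], "spin": 0, "claw": 0.2}, {"offset": [-0.0017, 0.1275, 0.0045], "spin": 0, "claw": 0.2}, {"offset": [-0.0017, 0.1275, 0.0045], "spin": 0, "claw": 0.2}])

```text
clock: 26.15
eef_pos: [0.5886, 0.3225, 0.0743]
eef_rot: [-1.57, -0.003, 0.093]
contact_force: [-0.7, -0.7, 5.6]
opening: 0.415
```

Call:
move_arm(deltas=[{"offset": [0, 0, 0], "spin": 2, "claw": 0.2}, {"offset": [0, 0, 0], "spin": 4, "claw": 0.2}, {"offset": [0, 0, 0], "spin": 6, "claw": 0.2}, {"offset": [0, 0, 0], "spin": 8, "claw": 0.2}, {"offset": [0, 0, 0], "spin": 9.1, "claw": 0.2}, {"offset": [0, 0, 0], "spin": 9.1, "claw": 0.2}, {"offset": [0, 0, 0], "spin": 9.1, "claw": 0.2}, {"offset": [0, 0, 0], "spin": 9.1, "claw": -0.4}, {"offset": [0, 0, 0], "spin": 9.1, "claw": -0.4}, {"offset": [0, 0, 0], "spin": 9.1, "claw": -0.4}])

```text
clock: 27.4
eef_pos: [0.5872, 0.3219, 0.0717]
eef_rot: [-1.571, 0.001, -0.066]
contact_force: [-0.0, -0.8, 0.2]
opening: 0.695
```

```bash
cat >> h.py <<'E'
def rolls(k):
    for n in('scene','side'):
        im=snap(n,f'{n}{k}.png');P=pts(im)*1000;hsv=cv2.cvtColor(im['color'],cv2.COLOR_RGB2HSV);L=W2L(P)
        for yl in(55,-55):
            m=(hsv[...,2]<75)&(P[...,2]>95)&(P[...,2]<126)&(abs(L[...,1]-yl)<45)&(L[...,0]<175)&(L[...,0]>-250)
            q=np.c_[L[m],P[m][:,2]]
            if len(q)<20: print(n,yl,'none');continue
            print(n,'roll',yl,'top',np.round(sum([list(np.atleast_1d(v)) for v in cv2.minAreaRect(q[:,:2].astype(np.float32))],[]),1),'zmax %.1f'%np.percentile(q[:,2],98),end=' ')
            t=(hsv[...,2]>110)&(hsv[...,1]<60)&(P[...,2]>15)&(P[...,2]<130)&(abs(L[...,1]-yl)<45)&(L[...,0]<175)&(L[...,0]>-250)
            print('tab',t.sum(),L[t].mean(0).round(1),P[t][:,2].mean().round(1))
E
python3 - <<'E'
from h import *
to(L2W(-78,54.7),-3.8,180);rolls(11)
E
```

```text
t 27.40 eef [587.2 321.9  71.7] yaw -3.78 open 0.695 F [-0.  -0.8  0.2]
offset(m) [0.0006,-0.1083,-0.0003] spin 0.0
scene roll 55 top [-79.3  66.7  58.9 102.   89.9] zmax 120.7 tab 2 [-128.5   44.4] 87.3
scene roll -55 top [-130.   -62.9   38.3   37.5    0.4] zmax 121.4 tab 0 [nan nan] nan
side roll 55 top [-98.3  54.8  58.9  89.5   0.5] zmax 125.4 tab 90 [-83.3  55.5] 122.4
side roll -55 top [-9.790e+01 -6.320e+01  1.011e+02  3.490e+01  1.000e-01] zmax 120.9 tab 269 [-97.6 -64.4] 121.8h.py:49: RuntimeWarning: Mean of empty slice.
  print('tab',t.sum(),L[t].mean(0).round(1),P[t][:,2].mean().round(1))
  ret = um.true_divide(
  ret = ret.dtype.type(ret / rcount)
```

View pics/side11.png

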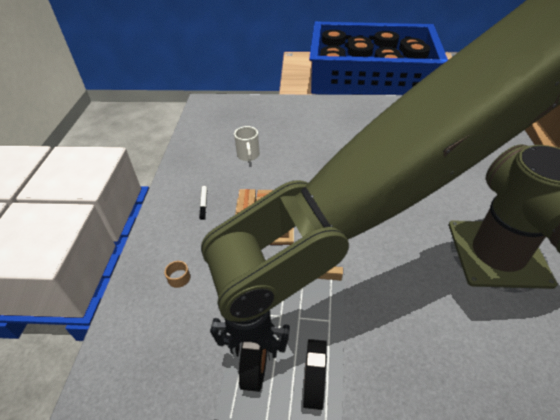

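Call:
move_arm(deltas=[{"offset": [0, -0.03, 0], "spin": 0, "claw": -0.4}, {"offset": [0, -0.07, 0], "spin": 0, "claw": -0.4}, {"offset": [0, -0.11, 0.0], "spin": 0, "claw": -0.4}, {"offset": [0, -0.11, 0.03], "spin": 0, "claw": 0.3}, {"offset": [0, -0.11, 0.07], "spin": 0, "claw": 0.76}, {"offset": [0, -0.11, 0.1], "spin": 0, "claw": 0.76}, {"offset": [0, -0.11, 0.1], "spin": 0, "claw": 0.76}, {"offset": [0, -0.08, 0.1], "spin": 0, "claw": 0.76}, {"offset": [0, -0.03, 0.1], "spin": 0, "claw": 0.76}, {"offset": [0, 0.017, 0.1], "spin": 0, "claw": 0.76}])

```text
clock: 28.75
eef_pos: [0.5942, 0.4208, 0.0542]
eef_rot: [-1.571, -0.0, -0.067]
contact_force: [-0.5, 0.7, 0.0]
opening: 0.116
```

```bash
python3 - 2>/dev/null <<'E'
from h import *
rolls(12);snap('wrist','w12.png');to(L2W(-150,54.7),-3.8,54);print(W2L(env.sense()['eef_pos']*1000))
E
```

```text
scene roll 55 top [-111.1   60.5   50.9  167.    80.6] zmax 122.4 tab 179 [-77.4  55.5] 122.8
scene roll -55 top [-86.5 -62.9  75.3  39.    0.5] zmax 122.4 tab 112 [-96.8 -63.3] 123.4
side roll 55 top [-110.6   48.4   88.6  159.6   85. ] zmax 121.5 tab 0 [nan nan] nan
side roll -55 top [-97.2 -63.6 100.5  35.7   0. ] zmax 121.7 tab 209 [-97.1 -63.7] 122.2
t 28.90 eef [591.9 419.5  51.4] yaw -3.82 open 0.118 F [0.4 0.8 0.7]
offset(m) [0.0024,-0.0026,-0.0261] spin -0.0
[-176.05495899   52.28336712]
```

View pics/side12.png

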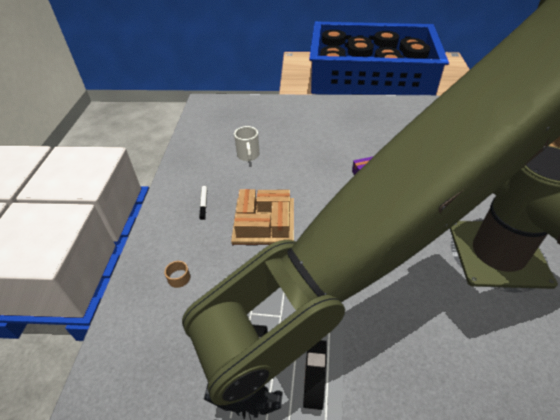

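View pics/w12.png

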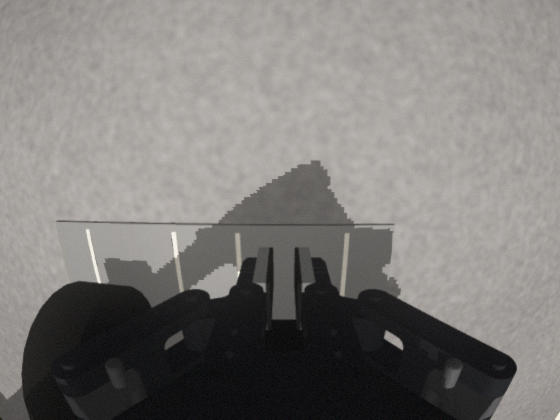

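Call:
move_arm(deltas=[{"offset": [0.0024, -0.002, -0.006], "spin": 0, "claw": 0.76}, {"offset": [0.0024, -0.002, -0.012], "spin": 0, "claw": 0.76}, {"offset": [0.0024, -0.002, -0.018], "spin": 0, "claw": 0.76}, {"offset": [0.0024, -0.002, -0.022], "spin": 0, "claw": 0.76}, {"offset": [0.0024, -0.002, -0.027], "spin": 0, "claw": 0.76}, {"offset": [0.0024, -0.002, -0.032], "spin": 0, "claw": 0.76}, {"offset": [0.0024, -0.002, -0.037], "spin": 0, "claw": 0.76}, {"offset": [0.0024, -0.002, -0.042], "spin": 0, "claw": 0.76}, {"offset": [0.0024, -0.002, -0.047], "spin": 0, "claw": 0.76}, {"offset": [0.0024, -0.002, -0.052], "spin": 0, "claw": 0.76}])

```text
clock: 30.15
eef_pos: [0.5931, 0.3695, 0.0573]
eef_rot: [-1.571, -0.0, -0.066]
contact_force: [-0.2, 0.1, -0.2]
opening: 0.123
```

```bash
python3 - 2>/dev/null <<'E'
from h import *
rolls(13);to(L2W(30,54.7),-3.8,54);print(W2L(env.sense()['eef_pos']*1000))
E
```

```text
scene roll 55 top [-73.6  57.5  47.8 139.1  83. ] zmax 123.1 tab 141 [-32.8  56.1] 117.5
scene -55 none
side roll 55 top [-133.2   55.8   22.    88.     9.1] zmax 125.2 tab 1 [-136.9   12.8] 115.8
side roll -55 top [-97.3 -63.5  35.5  99.8  90. ] zmax 121.2 tab 244 [-98.2 -64.7] 122.0
t 30.25 eef [593.1 369.2  57.3] yaw -3.81 open 0.121 F [-0.4  0.4  0.9]
offset(m) [-0.0021,0.0033,-0.1559] spin -0.0
[-125.92841711   56.8348947 ]
```

View pics/scene13.png

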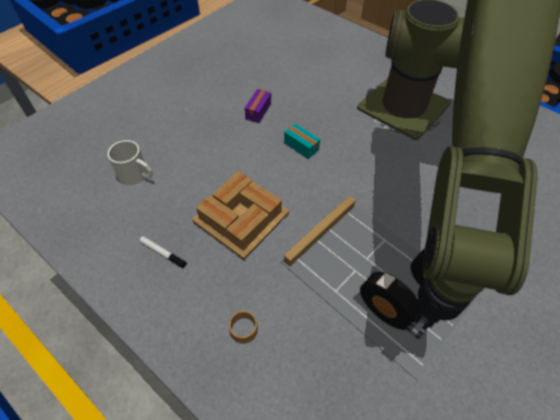

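The tab is now at (lane -33, z 117), which matches pure rolling by 23 mm. I'm carrying on.

Call:
move_arm(deltas=[{"offset": [-0.002, 0.003, -0.006], "spin": 0, "claw": 0.76}, {"offset": [-0.002, 0.003, -0.012], "spin": 0, "claw": 0.76}, {"offset": [-0.002, 0.003, -0.018], "spin": 0, "claw": 0.76}, {"offset": [-0.002, 0.003, -0.024], "spin": 0, "claw": 0.76}, {"offset": [-0.002, 0.003, -0.03], "spin": 0, "claw": 0.76}, {"offset": [-0.002, 0.003, -0.036], "spin": 0, "claw": 0.76}, {"offset": [-0.002, 0.003, -0.042], "spin": 0, "claw": 0.76}, {"offset": [-0.002, 0.003, -0.048], "spin": 0, "claw": 0.76}, {"offset": [-0.002, 0.003, -0.054], "spin": 0, "claw": 0.76}, {"offset": [-0.002, 0.003, -0.06], "spin": 0, "claw": 0.76}])

```text
clock: 31.5
eef_pos: [0.5871, 0.3097, 0.0543]
eef_rot: [-1.571, 0.0, -0.066]
contact_force: [0.4, 0.3, 0.0]
opening: 0.122
```

```bash
python3 - 2>/dev/null <<'E'
from h import *
rolls(14);to(L2W(30,54.7),-3.8,54);print(W2L(env.sense()['eef_pos']*1000))
E
```

```text
scene roll 55 top [-14.2  60.5  49.7 139.7  80.4] zmax 123.4 tab 8 [61.  54.7] 83.6
scene roll -55 top [-122.5  -61.7   53.8   36.     2.6] zmax 121.8 tab 37 [-103.3  -54.9] 123.0
side roll 55 top [-69.3  54.6  25.8  88.9   0.6] zmax 125.0 tab 2 [-77.   11.3] 113.3
side roll -55 top [-97.5 -63.1  34.8 100.9  90. ] zmax 121.0 tab 267 [-97.7 -64.3] 122.0
t 31.60 eef [587.1 309.4  54.3] yaw -3.81 open 0.123 F [ 1.1 -0.5  0.7]
offset(m) [-0.0001,0.0003,-0.0959] spin -0.0
[-65.89066384  54.82925016]
```

View pics/scene14.png

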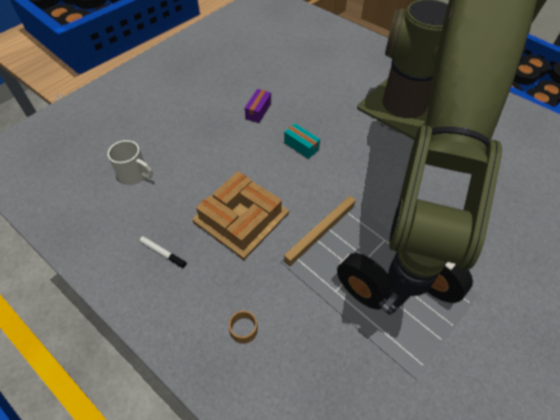

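Call:
move_arm(deltas=[{"offset": [0, 0, -0.006], "spin": 0, "claw": 0.76}, {"offset": [0, 0, -0.012], "spin": 0, "claw": 0.76}, {"offset": [0, 0, -0.018], "spin": 0, "claw": 0.76}, {"offset": [0, 0, -0.024], "spin": 0, "claw": 0.76}, {"offset": [0, 0, -0.03], "spin": 0, "claw": 0.76}, {"offset": [0, 0, -0.036], "spin": 0, "claw": 0.76}, {"offset": [0, 0, -0.042], "spin": 0, "claw": 0.76}, {"offset": [0, 0, -0.048], "spin": 0, "claw": 0.76}, {"offset": [0, 0, -0.054], "spin": 0, "claw": 0.76}, {"offset": [0, 0, -0.06], "spin": 0, "claw": 0.76}])

```text
clock: 32.85
eef_pos: [0.5832, 0.2498, 0.0544]
eef_rot: [-1.571, -0.0, -0.066]
contact_force: [-0.2, 0.1, -0.5]
opening: 0.12
```

```bash
python3 - 2>/dev/null <<'E'
from h import *
rolls(15);to(L2W(30,54.7),-3.8,54);print(W2L(env.sense()['eef_pos']*1000))
E
```

```text
scene roll 55 top [ 44.9  58.5  56.7 140.3  79.6] zmax 123.3 tab 0 [nan nan] nan
scene roll -55 top [-98.3 -62.8  39.9 101.3  89. ] zmax 121.7 tab 177 [-97.4 -64.5] 122.8
side roll 55 top [-9.  55.5 29.1 89.7  3.4] zmax 125.1 tab 1 [-16.7  10.5] 112.9
side roll -55 top [-98.  -62.6  98.7  34.7   0.8] zmax 121.2 tab 266 [-97.6 -64.2] 121.9
t 32.95 eef [583.2 249.6  54.3] yaw -3.82 open 0.124 F [ 0.3  1.  -0. ]
offset(m) [-0.0001,0.0003,-0.0359] spin -0.0
[-5.8651701  54.85134693]
```

View pics/scene15.png

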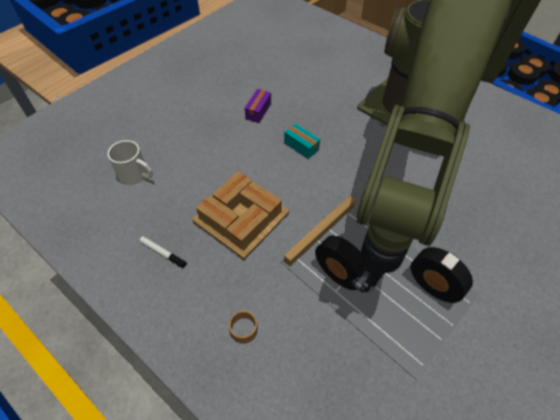

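Call:
move_arm(deltas=[{"offset": [0, 0, -0.005], "spin": 0, "claw": 0.76}, {"offset": [0, 0, -0.01], "spin": 0, "claw": 0.76}, {"offset": [0, 0, -0.015], "spin": 0, "claw": 0.76}, {"offset": [0, 0, -0.02], "spin": 0, "claw": 0.76}, {"offset": [0, 0, -0.024], "spin": 0, "claw": 0.76}, {"offset": [0, 0, -0.028], "spin": 0, "claw": 0.76}, {"offset": [0, 0, -0.031], "spin": 0, "claw": 0.76}, {"offset": [0, 0, -0.033], "spin": 0, "claw": 0.76}, {"offset": [0, 0, -0.035], "spin": 0, "claw": 0.76}, {"offset": [0, 0, -0.036], "spin": 0, "claw": 0.76}])

```text
clock: 34.2
eef_pos: [0.5808, 0.2142, 0.0543]
eef_rot: [-1.571, 0.0, -0.066]
contact_force: [-0.5, 0.0, 0.2]
opening: 0.121
```

```bash
python3 - 2>/dev/null <<'E'
from h import *
rolls(16);to(L2W(32,54.7),-3.8,54);print(W2L(env.sense()['eef_pos']*1000))
E
```

```text
scene roll 55 top [ 81.1  67.5  59.1 139.   88.3] zmax 123.6 tab 0 [nan nan] nan
scene roll -55 top [-98.5 -63.1 100.   39.7   0.4] zmax 121.7 tab 175 [-97.4 -64.3] 122.9
side roll 55 top [26.4 55.6 29.8 89.2  3.1] zmax 125.6 tab 2 [18.5 11.8] 111.3
side roll -55 top [-97.5 -62.5 100.1  34.8   1.1] zmax 120.9 tab 262 [-97.5 -64.3] 122.0
t 34.30 eef [580.8 214.2  54.3] yaw -3.78 open 0.121 F [ 0.9 -0.2 -0.4]
offset(m) [-0.0002,0.0003,-0.0025] spin 0.0
[29.51842622 54.8630082 ]
```

View pics/scene16.png

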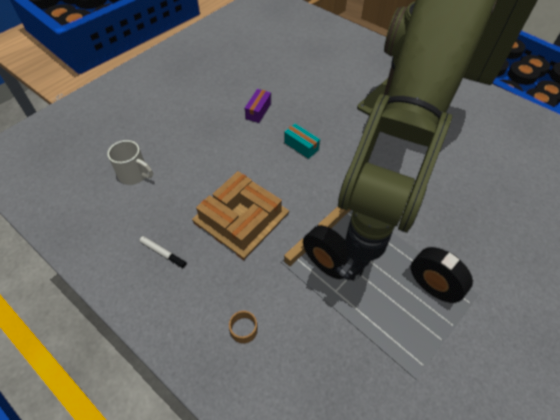

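Call:
move_arm(deltas=[{"offset": [0, 0, -0.0005], "spin": 0, "claw": 0.76}, {"offset": [0, 0, -0.001], "spin": 0, "claw": 0.76}, {"offset": [0, 0, -0.0015], "spin": 0, "claw": 0.76}, {"offset": [0, 0, -0.002], "spin": 0, "claw": 0.76}, {"offset": [0, 0, -0.0023], "spin": 0, "claw": 0.76}, {"offset": [0, 0, -0.0026], "spin": 0, "claw": 0.76}, {"offset": [0, 0, -0.003], "spin": 0, "claw": 0.76}, {"offset": [0, 0, -0.003], "spin": 0, "claw": 0.76}, {"offset": [0, 0, -0.003], "spin": 0, "claw": 0.76}, {"offset": [0, 0, -0.003], "spin": 0, "claw": 0.76}])

```text
clock: 35.55
eef_pos: [0.5806, 0.2113, 0.0543]
eef_rot: [-1.571, 0.0, -0.066]
contact_force: [-1.5, 0.2, -0.7]
opening: 0.12
```

```bash
python3 - 2>/dev/null <<'E'
from h import *
to(L2W(32,54.7),-3.8,54);print(W2L(env.sense()['eef_pos']*1000))
im=snap('scene','s17.png');snap('side','d17.png')
c=im['color'][190:310,270:400];cv2.imwrite('pics/c17.png',cv2.resize(c[:,:,::-1],None,fx=5,fy=5,interpolation=cv2.INTER_CUBIC))
P=pts(im)*1000;L=W2L(P);hsv=cv2.cvtColor(im['color'],cv2.COLOR_RGB2HSV)
# +y face of roll_a (visible): disc face points
m=(abs(L[...,1]-73)<6)&(P[...,2]>5)&(P[...,2]<130)&(L[...,0]>20)&(L[...,0]<170)
q=np.c_[L[m][:,0],P[m][:,2]];print(len(q),cv2.minEnclosingCircle(q.astype(np.float32)),np.percentile(L[m][:,1],[5,50,95]))
f=np.polyfit(L[m][:,0],L[m][:,1],1);print('face slope deg',np.degrees(f[0]))
E
```

```text
t 35.55 eef [580.6 211.3  54.3] yaw -3.78 open 0.120 F [-1.5  0.2 -0.7]
offset(m) [-0.0002,0.0003,0.0005] spin 0.0
[32.4779843  54.86976899]
1231 ((88.37909698486328, 66.30818176269531), 91.24466705322266) [69.17557356 73.84601768 75.25613634]
face slope deg 0.4785397595156136
```

View pics/c17.png

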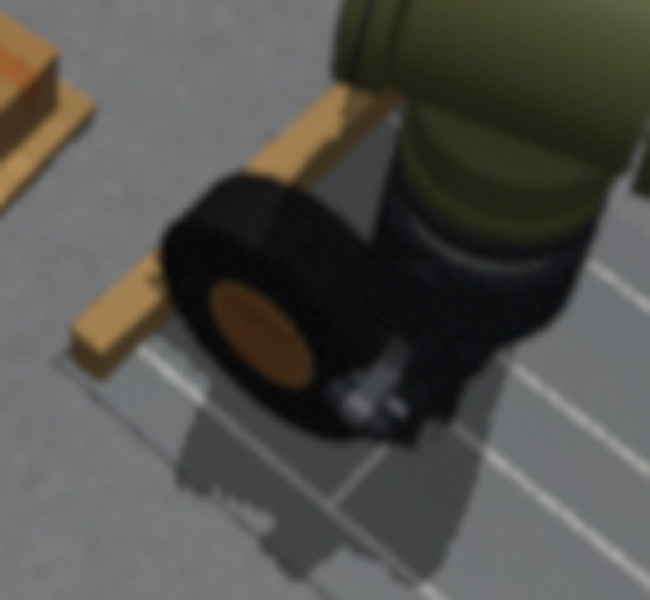

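```bash
cat >> h.py <<'E'
def plug(im,yl,xr=(-200,180)):
    P=pts(im)*1000;L=W2L(P);hsv=cv2.cvtColor(im['color'],cv2.COLOR_RGB2HSV)
    m=(hsv[...,0]<22)&(hsv[...,1]>90)&(abs(L[...,1]-yl-18)<14)&(P[...,2]>30)&(P[...,2]<95)&(L[...,0]>xr[0])&(L[...,0]<xr[1])
    n,l,st,_=cv2.connectedComponentsWithStats(m.astype(np.uint8))
    for i in range(1,n):
        if st[i,4]<60: continue
        q=np.c_[L[l==i],P[l==i][:,2]]; f=np.polyfit(q[:,0],q[:,1],1)
        print('plug px',st[i],'extent mid x %.1f z %.1f mean y %.1f'%((q[:,0].min()+q[:,0].max())/2,(q[:,2].min()+q[:,2].max())/2,q[:,1].mean()),'ext',np.ptp(q,axis=0).round(1),'slope %.2f tilt %.2f'%(np.degrees(f[0]),np.degrees(np.polyfit(q[:,2],q[:,1],1)[0])))
E
python3 - <<'E'
from h import *
for k in ('scene9','scene15','scene16','s17'):
    im=dict(np.load(f'pics/{k}.png.npz'));print(k);plug(im,55)
E
```

```text
scene9
plug px [293 241  15  12  95] extent mid x 164.4 z 32.9 mean y 73.8 ext [21.  27.9  5.6] slope 6.22 tilt -2.58
plug px [381 305  29  21 383] extent mid x -80.6 z 62.5 mean y 72.7 ext [57.1 11.7 64.3] slope 9.47 tilt 0.23
scene15
plug px [293 240  14  13  95] extent mid x 164.9 z 32.6 mean y 73.3 ext [20.5 27.4  5. ] slope -4.21 tilt 13.20
plug px [325 257  23  23 318] extent mid x 65.0 z 62.1 mean y 74.1 ext [59.   3.6 63.8] slope 0.28 tilt -0.05
scene16
plug px [293 239  13  14  83] extent mid x 161.5 z 51.5 mean y 74.9 ext [26.9 26.5 42.9] slope -9.30 tilt -1.33
plug px [312 246  23  23 302] extent mid x 100.7 z 62.3 mean y 74.4 ext [59.5  3.8 64.3] slope 0.15 tilt -0.06
s17
plug px [293 240  12  13  79] extent mid x 163.0 z 46.6 mean y 76.2 ext [23.4 26.9 33.1] slope -15.79 tilt -6.80
plug px [311 245  22  23 304] extent mid x 103.8 z 62.4 mean y 74.3 ext [58.8  4.5 64.1] slope 0.04 tilt -0.09
```

Call:
move_arm(deltas=[{"offset": [0, 0, -0.0005], "spin": 0, "claw": 0.76}, {"offset": [0, 0, -0.001], "spin": 0, "claw": 0.76}, {"offset": [0, 0, -0.001], "spin": 0, "claw": 0.76}, {"offset": [0, 0, -0.001], "spin": 0, "claw": 0.76}, {"offset": [0, 0, -0.001], "spin": 0, "claw": 0.76}, {"offset": [0, 0, -0.001], "spin": 0, "claw": 0.76}, {"offset": [0, 0, -0.001], "spin": 0, "claw": 0.76}, {"offset": [0, 0, -0.001], "spin": 0, "claw": 0.76}, {"offset": [0, 0, -0.001], "spin": 0, "claw": 0.76}, {"offset": [0, 0, -0.001], "spin": 0, "claw": 0.76}])

```text
clock: 36.9
eef_pos: [0.5807, 0.2104, 0.0544]
eef_rot: [-1.571, -0.0, -0.066]
contact_force: [0.1, 2.2, 0.6]
opening: 0.119
```

```bash
python3 - 2>/dev/null <<'E'
from h import *
to(L2W(32,54.7),-3.8,54)
im=snap('scene','s18.png');plug(im,55)
E
```

```text
t 36.90 eef [580.7 210.4  54.4] yaw -3.79 open 0.119 F [0.1 2.2 0.6]
offset(m) [-0.0003,0.0004,0.0014] spin 0.0
plug px [293 240  12  13  76] extent mid x 162.5 z 45.5 mean y 76.9 ext [23.1 24.  31. ] slope -6.46 tilt -10.12
plug px [311 245  22  23 299] extent mid x 104.4 z 62.3 mean y 74.4 ext [57.8  3.6 62.8] slope 0.02 tilt -0.03
```

The reaction on the fingers is now 2 N, so roll_a is against the bar: x≈104, heading 0°, upright. I'm backing off and going over roll_b.

```bash
python3 - <<'E'
from h import *
to(L2W(-97.5,-63),-3.8,200)
E
```

```text
t 36.95 eef [580.7 210.4  54.5] yaw -3.79 open 0.124 F [1.1 1.9 1. ]
offset(m) [-0.1179,-0.1455,0.1309] spin 0.0
```

Call:
move_arm(deltas=[{"offset": [0, 0, 0.01], "spin": 0, "claw": 0.76}, {"offset": [0, 0, 0.03], "spin": 0, "claw": 0.76}, {"offset": [0, 0, 0.05], "spin": 0, "claw": 0.76}, {"offset": [0, -0.05, 0.06], "spin": 0, "claw": 0.76}, {"offset": [0, -0.1, 0.06], "spin": 0, "claw": 0.2}, {"offset": [-0.01, -0.145, 0.07], "spin": 0, "claw": -1}, {"offset": [-0.05, -0.145, 0.09], "spin": 0, "claw": -1}, {"offset": [-0.09, -0.145, 0.115], "spin": 0, "claw": -1}, {"offset": [-0.118, -0.145, 0.131], "spin": 0, "claw": -1}, {"offset": [-0.118, -0.145, 0.131], "spin": 0, "claw": -1}])

```text
clock: 38.2
eef_pos: [0.4697, 0.3509, 0.1994]
eef_rot: [-1.571, 0.0, -0.062]
contact_force: [1.2, 0.2, 0.5]
opening: 0.998
```

```bash
python3 - 2>/dev/null <<'E'
from h import *
to(L2W(-97.5,-63),-3.8,72);im=snap('scene','s19.png');plug(im,55);plug(im,-55);snap('side','d19.png');snap('wrist','w19.png')
E
```

```text
t 38.20 eef [469.7 350.9 199.4] yaw -3.55 open 0.998 F [1.2 0.2 0.5]
offset(m) [0.0021,0.1274,-0.0020] spin 0.2
plug px [293 240  13  13  81] extent mid x 161.7 z 47.6 mean y 76.2 ext [26.  27.2 34.9] slope -6.52 tilt -6.58
plug px [311 246  23  23 303] extent mid x 103.9 z 62.3 mean y 74.4 ext [59.1  3.8 63.8] slope 0.03 tilt 0.02
plug px [326 212  13  11  77] extent mid x 164.6 z 33.0 mean y -36.8 ext [19.6 27.9  5.6] slope 4.11 tilt -13.58
plug px [422 269  28  24 427] extent mid x -97.1 z 62.5 mean y -45.4 ext [59.9  4.8 63.8] slope -0.17 tilt 0.35
```

View pics/w19.png

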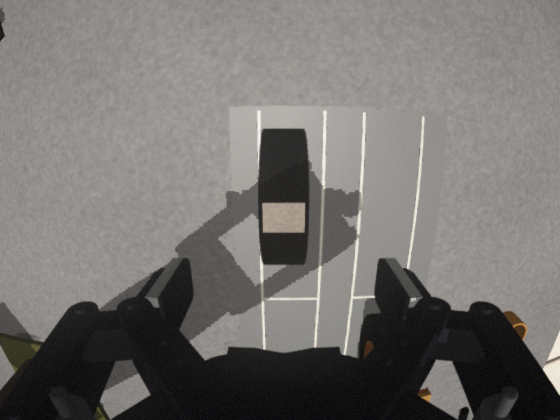

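Call:
move_arm(deltas=[{"offset": [0.002, 0.03, -0.002], "spin": 0.2, "claw": -1}, {"offset": [0.002, 0.06, -0.002], "spin": 0.2, "claw": -1}, {"offset": [0.002, 0.09, -0.002], "spin": 0.2, "claw": -1}, {"offset": [0.002, 0.115, -0.002], "spin": 0.2, "claw": -1}, {"offset": [0.002, 0.1275, -0.002], "spin": 0.2, "claw": -0.5}, {"offset": [0.002, 0.1275, -0.002], "spin": 0.2, "claw": 0.0}, {"offset": [0.002, 0.1275, -0.002], "spin": 0.2, "claw": 0.0}, {"offset": [0.002, 0.1275, -0.002], "spin": 0.2, "claw": 0.2}, {"offset": [0.002, 0.1275, -0.002], "spin": 0.2, "claw": 0.2}, {"offset": [0.002, 0.1275, -0.002], "spin": 0.2, "claw": 0.2}])

```text
clock: 39.6
eef_pos: [0.4744, 0.3472, 0.0734]
eef_rot: [-1.569, -0.003, -0.069]
contact_force: [1.4, -1.1, 5.6]
opening: 0.415
```

Call:
move_arm(deltas=[{"offset": [0, 0, 0], "spin": -0.5, "claw": 0.2}, {"offset": [0, 0, 0], "spin": -1, "claw": 0.2}, {"offset": [0, 0, 0], "spin": -1.5, "claw": 0.2}, {"offset": [0, 0, 0], "spin": -2, "claw": 0.2}, {"offset": [0, 0, 0], "spin": -2.3, "claw": 0.2}, {"offset": [0, 0, 0], "spin": -2.3, "claw": 0.2}, {"offset": [0, 0, 0], "spin": -2.3, "claw": 0.2}, {"offset": [0, 0, 0], "spin": -2.3, "claw": -0.4}, {"offset": [0, 0, 0], "spin": -2.3, "claw": -0.4}, {"offset": [0, 0, 0], "spin": -2.3, "claw": -0.4}])

```text
clock: 40.85
eef_pos: [0.4729, 0.3465, 0.0712]
eef_rot: [-1.571, 0.001, -0.029]
contact_force: [-0.2, -0.1, -0.9]
opening: 0.695
```

```bash
python3 - 2>/dev/null <<'E'
from h import *
to(L2W(-175,-66),-1.5,54)
E
```

```text
t 40.85 eef [472.9 346.5  71.2] yaw -1.68 open 0.695 F [-0.2 -0.1 -0.9]
offset(m) [-0.0014,0.0172,0.0798] spin -0.2
```

Call:
move_arm(deltas=[{"offset": [0, -0.03, 0], "spin": 0, "claw": -0.4}, {"offset": [0, -0.07, 0], "spin": 0, "claw": -0.4}, {"offset": [0, -0.11, 0.0], "spin": 0, "claw": -0.4}, {"offset": [0, -0.11, 0.03], "spin": 0, "claw": 0.3}, {"offset": [-0.001, -0.11, 0.07], "spin": 0, "claw": 0.76}, {"offset": [-0.001, -0.11, 0.098], "spin": 0, "claw": 0.76}, {"offset": [-0.001, -0.11, 0.098], "spin": 0, "claw": 0.76}, {"offset": [-0.001, -0.08, 0.098], "spin": 0, "claw": 0.76}, {"offset": [-0.001, -0.03, 0.098], "spin": 0, "claw": 0.76}, {"offset": [-0.001, 0.017, 0.098], "spin": 0, "claw": 0.76}])

```text
clock: 42.1
eef_pos: [0.4752, 0.4436, 0.0535]
eef_rot: [-1.571, -0.0, -0.03]
contact_force: [0.2, 0.3, -0.6]
opening: 0.118
```

```bash
python3 - 2>/dev/null <<'E'
from h import *
im=snap('scene','s20.png');plug(im,55);plug(im,-55);snap('side','d20.png')
to(L2W(-168,-65.7),-1.5,54);print(W2L(env.sense()['eef_pos']*1000))
E
```

```text
plug px [293 240  13  13  84] extent mid x 161.7 z 47.5 mean y 76.0 ext [26.2 27.2 34.7] slope -7.48 tilt -3.54
plug px [311 246  23  23 298] extent mid x 103.2 z 62.6 mean y 74.4 ext [61.2  4.8 61.8] slope 0.34 tilt -0.04
plug px [326 212  13  12  78] extent mid x 164.5 z 32.8 mean y -36.8 ext [19.7 27.2  5.5] slope -2.56 tilt -16.35
plug px [422 270  28  23 421] extent mid x -98.1 z 62.4 mean y -43.7 ext [57.8  5.6 64. ] slope 1.90 tilt 0.19
t 42.20 eef [471.1 440.4  47.7] yaw -1.72 open 0.122 F [-1.  -0.8 -0.3]
offset(m) [0.0031,-0.0063,-0.0210] spin -0.2
[-188.88148573  -69.58791854]
```

View pics/s20.png

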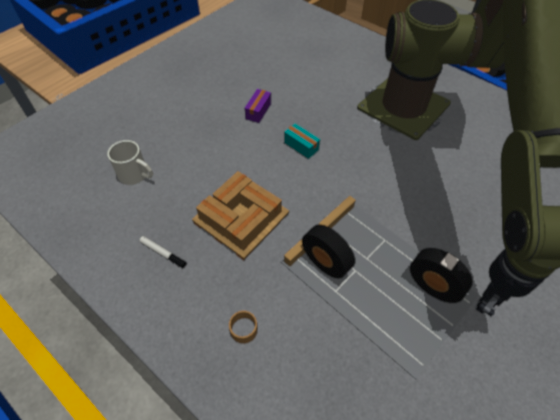

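Call:
move_arm(deltas=[{"offset": [0.003, -0.006, -0.005], "spin": 0, "claw": 0.76}, {"offset": [0.003, -0.006, -0.01], "spin": 0, "claw": 0.76}, {"offset": [0.003, -0.006, -0.015], "spin": 0, "claw": 0.76}, {"offset": [0.003, -0.006, -0.019], "spin": 0, "claw": 0.76}, {"offset": [0.003, -0.006, -0.023], "spin": 0, "claw": 0.76}, {"offset": [0.003, -0.006, -0.028], "spin": 0, "claw": 0.76}, {"offset": [0.003, -0.006, -0.034], "spin": 0, "claw": 0.76}, {"offset": [0.003, -0.006, -0.04], "spin": 0, "claw": 0.76}, {"offset": [0.003, -0.006, -0.046], "spin": 0, "claw": 0.76}, {"offset": [0.003, -0.006, -0.052], "spin": 0, "claw": 0.76}])

```text
clock: 43.45
eef_pos: [0.4767, 0.3921, 0.0608]
eef_rot: [-1.571, 0.0, -0.029]
contact_force: [-0.8, 0.2, 0.2]
opening: 0.12
```

```bash
python3 - 2>/dev/null <<'E'
from h import *
im=snap('scene','s21.png');plug(im,-55)
print(W2L(env.sense()['eef_pos']*1000));to(L2W(-77,-62),-1.5,54)
E
```

```text
plug px [325 211  14  12  76] extent mid x 164.6 z 33.4 mean y -36.8 ext [19.4 27.8  5.9] slope 2.43 tilt -33.92
plug px [411 262  27  23 403] extent mid x -70.1 z 62.8 mean y -42.5 ext [58.2  5.9 64.2] slope 2.29 tilt 0.09
[-140.45403067  -60.8864269 ]
t 43.50 eef [476.6 391.5  60.7] yaw -1.70 open 0.121 F [-0.3 -0.1  0.3]
offset(m) [-0.0034,0.0067,-0.0634] spin -0.2
```

Call:
move_arm(deltas=[{"offset": [-0.001, 0.006, -0.006], "spin": 0, "claw": 0.76}, {"offset": [-0.001, 0.006, -0.012], "spin": 0, "claw": 0.76}, {"offset": [-0.001, 0.006, -0.018], "spin": 0, "claw": 0.76}, {"offset": [-0.001, 0.006, -0.024], "spin": 0, "claw": 0.76}, {"offset": [-0.001, 0.006, -0.03], "spin": 0, "claw": 0.76}, {"offset": [-0.001, 0.006, -0.036], "spin": 0, "claw": 0.76}, {"offset": [-0.001, 0.006, -0.042], "spin": 0, "claw": 0.76}, {"offset": [-0.001, 0.006, -0.048], "spin": 0, "claw": 0.76}, {"offset": [-0.001, 0.006, -0.054], "spin": 0, "claw": 0.76}, {"offset": [-0.001, 0.006, -0.06], "spin": 0, "claw": 0.76}])

```text
clock: 44.75
eef_pos: [0.4739, 0.3323, 0.0548]
eef_rot: [-1.571, 0.0, -0.029]
contact_force: [-0.5, 0.0, 0.4]
opening: 0.117
```

```bash
python3 - 2>/dev/null <<'E'
from h import *
im=snap('scene','s22.png');plug(im,-55)
print(W2L(env.sense()['eef_pos']*1000));to(L2W(-17,-58),-1.5,54)
E
```

```text
plug px [326 211  13  12  76] extent mid x 164.6 z 32.9 mean y -36.6 ext [20.1 26.7  5.5] slope -1.00 tilt 19.35
plug px [386 245  26  23 378] extent mid x -10.5 z 62.3 mean y -39.6 ext [57.9  6.7 64.2] slope 2.71 tilt 0.18
[-80.55717287 -59.66183303]
t 44.80 eef [473.8 331.7  54.7] yaw -1.70 open 0.121 F [-0.3 -1.1 -0.6]
offset(m) [-0.0007,0.0007,-0.0636] spin -0.2
```

View pics/s22.png

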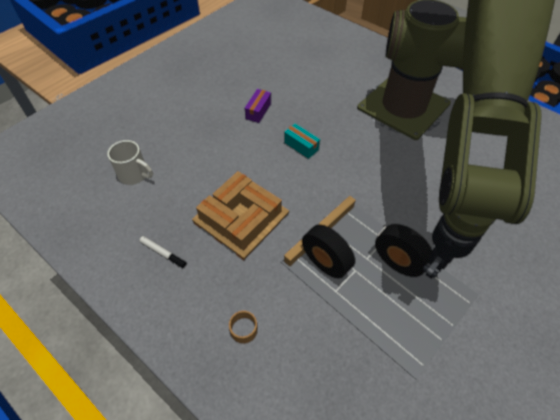

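Call:
move_arm(deltas=[{"offset": [0, 0, -0.006], "spin": 0, "claw": 0.76}, {"offset": [0, 0, -0.012], "spin": 0, "claw": 0.76}, {"offset": [0, 0, -0.018], "spin": 0, "claw": 0.76}, {"offset": [0, 0, -0.024], "spin": 0, "claw": 0.76}, {"offset": [0, 0, -0.03], "spin": 0, "claw": 0.76}, {"offset": [0, 0, -0.036], "spin": 0, "claw": 0.76}, {"offset": [0, 0, -0.042], "spin": 0, "claw": 0.76}, {"offset": [0, 0, -0.048], "spin": 0, "claw": 0.76}, {"offset": [0, 0, -0.054], "spin": 0, "claw": 0.76}, {"offset": [0, 0, -0.06], "spin": 0, "claw": 0.76}])

```text
clock: 46.05
eef_pos: [0.4722, 0.2723, 0.0548]
eef_rot: [-1.571, -0.0, -0.029]
contact_force: [0.5, 0.2, -0.4]
opening: 0.119
```

```bash
python3 - 2>/dev/null <<'E'
from h import *
im=snap('scene','s23.png');plug(im,-55)
print(W2L(env.sense()['eef_pos']*1000));to(L2W(31,-56),-3.8,54)
E
```

```text
plug px [326 211  14  12  80] extent mid x 164.6 z 32.9 mean y -37.1 ext [20.  27.3  5.7] slope 0.54 tilt 73.98
plug px [363 229  24  22 356] extent mid x 49.1 z 62.7 mean y -36.5 ext [58.9  6.9 63.4] slope 2.53 tilt 0.34
[-20.618544   -57.47956755]
t 46.10 eef [472.  271.7  54.7] yaw -1.70 open 0.120 F [ 0.3 -1.  -1.3]
offset(m) [-0.0004,0.0007,-0.0516] spin 2.1
```

Call:
move_arm(deltas=[{"offset": [0, 0, -0.006], "spin": 0.4, "claw": 0.76}, {"offset": [0, 0, -0.012], "spin": 0.8, "claw": 0.76}, {"offset": [0, 0, -0.018], "spin": 1.2, "claw": 0.76}, {"offset": [0, 0, -0.024], "spin": 1.6, "claw": 0.76}, {"offset": [0, 0, -0.03], "spin": 2.1, "claw": 0.76}, {"offset": [0, 0, -0.035], "spin": 2.1, "claw": 0.76}, {"offset": [0, 0, -0.04], "spin": 2.1, "claw": 0.76}, {"offset": [0, 0, -0.044], "spin": 2.1, "claw": 0.76}, {"offset": [0, 0, -0.047], "spin": 2.1, "claw": 0.76}, {"offset": [0, 0, -0.049], "spin": 2.1, "claw": 0.76}])

```text
clock: 47.35
eef_pos: [0.4707, 0.2235, 0.0548]
eef_rot: [-1.571, 0.0, -0.066]
contact_force: [0.5, -0.6, -0.1]
opening: 0.119
```

```bash
python3 - 2>/dev/null <<'E'
from h import *
im=snap('scene','s24.png');plug(im,-55)
print(W2L(env.sense()['eef_pos']*1000));to(L2W(32,-56),-3.8,54)
E
```

```text
plug px [326 210  11  13  76] extent mid x 162.0 z 50.8 mean y -34.0 ext [26.1 26.3 41.5] slope -17.94 tilt 2.85
plug px [344 216  23  22 331] extent mid x 100.2 z 63.2 mean y -34.3 ext [58.9  6.  63.2] slope 1.61 tilt 0.10
[ 27.66590259 -55.62334493]
t 47.40 eef [470.7 223.4  54.8] yaw -3.79 open 0.119 F [ 0.3 -0.7  0.5]
offset(m) [-0.0004,0.0008,-0.0043] spin 0.0
```

View pics/s24.png

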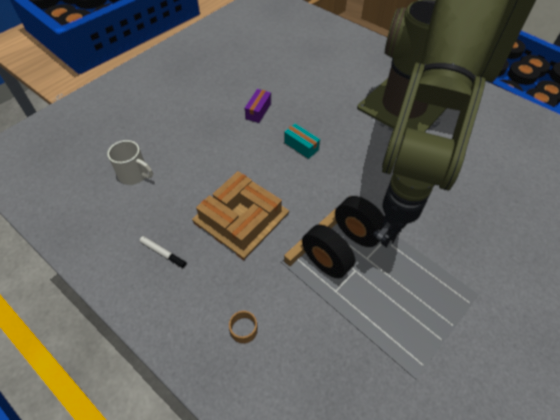

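Roll_b is at x≈100 with 1.6° of heading left. I'll bring it gently up to contact.

Call:
move_arm(deltas=[{"offset": [0, 0, -0.0007], "spin": 0, "claw": 0.76}, {"offset": [0, 0, -0.0014], "spin": 0, "claw": 0.76}, {"offset": [0, 0, -0.002], "spin": 0, "claw": 0.76}, {"offset": [0, 0, -0.0026], "spin": 0, "claw": 0.76}, {"offset": [0, 0, -0.0032], "spin": 0, "claw": 0.76}, {"offset": [0, 0, -0.0038], "spin": 0, "claw": 0.76}, {"offset": [0, 0, -0.0042], "spin": 0, "claw": 0.76}, {"offset": [0, 0, -0.0045], "spin": 0, "claw": 0.76}, {"offset": [0, 0, -0.0045], "spin": 0, "claw": 0.76}, {"offset": [0, 0, -0.0045], "spin": 0, "claw": 0.76}])

```text
clock: 48.65
eef_pos: [0.4704, 0.2192, 0.0548]
eef_rot: [-1.571, 0.0, -0.066]
contact_force: [-0.9, 1.2, -0.9]
opening: 0.122
```

```bash
python3 - 2>/dev/null <<'E'
from h import *
im=snap('scene','s25.png');plug(im,-55)
print(W2L(env.sense()['eef_pos']*1000));to(L2W(32,-56),-3.8,54)
E
```

```text
plug px [325 211  12  12  68] extent mid x 161.6 z 48.4 mean y -33.0 ext [25.9 24.6 36.7] slope -10.10 tilt 2.72
plug px [344 215  22  22 323] extent mid x 102.7 z 62.3 mean y -34.2 ext [58.2  5.4 63.8] slope 1.68 tilt -0.03
[ 31.88267214 -55.60799262]
t 48.70 eef [470.4 219.2  54.8] yaw -3.79 open 0.119 F [0.3 0.2 0.5]
offset(m) [-0.0004,0.0008,-0.0001] spin 0.0
```

Call:
move_arm(deltas=[{"offset": [0, 0, -0.0005], "spin": 0, "claw": 0.76}, {"offset": [0, 0, -0.001], "spin": 0, "claw": 0.76}, {"offset": [0, 0, -0.001], "spin": 0, "claw": 0.76}, {"offset": [0, 0, -0.0015], "spin": 0, "claw": 0.76}, {"offset": [0, 0, -0.0015], "spin": 0, "claw": 0.76}, {"offset": [0, 0, -0.0015], "spin": 0, "claw": 0.76}, {"offset": [0, 0, -0.0015], "spin": 0, "claw": 0.76}, {"offset": [0, 0, -0.0015], "spin": 0, "claw": 0.76}, {"offset": [0, 0, -0.0015], "spin": 0, "claw": 0.76}, {"offset": [0, 0, -0.0015], "spin": 0, "claw": 0.76}])

```text
clock: 49.95
eef_pos: [0.4706, 0.2179, 0.0551]
eef_rot: [-1.57, -0.001, -0.066]
contact_force: [0.3, 3.6, 1.9]
opening: 0.119
```

```bash
python3 - 2>/dev/null <<'E'
from h import *
im=snap('scene','s26.png');plug(im,-55)
print(W2L(env.sense()['eef_pos']*1000));to(L2W(103,-55),-3.8,180)
E
```

```text
plug px [325 211  12  12  73] extent mid x 161.6 z 47.8 mean y -32.3 ext [25.2 24.  35.5] slope -8.72 tilt -1.42
plug px [343 215  23  22 332] extent mid x 103.4 z 62.3 mean y -34.1 ext [59.8  6.  63.9] slope 1.70 tilt 0.17
[ 33.17461368 -55.40717723]
t 50.00 eef [470.6 217.9  55. ] yaw -3.79 open 0.118 F [0.6 3.6 2.1]
offset(m) [0.0004,-0.1250,-0.0698] spin 0.0
```

Call:
move_arm(deltas=[{"offset": [0, 0, 0.005], "spin": 0, "claw": 0.76}, {"offset": [0, 0, 0.02], "spin": 0, "claw": 0.76}, {"offset": [0, 0, 0.05], "spin": 0, "claw": 0.76}, {"offset": [0, -0.04, 0.06], "spin": 0, "claw": 0.76}, {"offset": [0, -0.09, 0.06], "spin": 0, "claw": 0.0}, {"offset": [0, -0.13, 0.04], "spin": -1, "claw": -1}, {"offset": [0, -0.13, 0.0], "spin": -1.7, "claw": -1}, {"offset": [0, -0.13, -0.04], "spin": -1.7, "claw": -1}, {"offset": [0.0004, -0.13, -0.07], "spin": -1.7, "claw": -1}, {"offset": [0.0004, -0.13, -0.07], "spin": -1.7, "claw": -1}])

```text
clock: 51.25
eef_pos: [0.4658, 0.1469, 0.1844]
eef_rot: [-1.571, 0.001, -0.039]
contact_force: [-0.7, 0.5, 0.3]
opening: 1.004
```

```bash
python3 - 2>/dev/null <<'E'
from h import *
im=snap('scene','s27.png');plug(im,-55);plug(im,55);rolls(27)
print(W2L(env.sense()['eef_pos']*1000));to(L2W(103,-54.5),-2.1,74);snap('wrist','w27.png')
E
```

```text
plug px [326 211  11  12  66] extent mid x 161.5 z 48.2 mean y -33.4 ext [26.4 26.7 36.3] slope -14.03 tilt 2.62
plug px [344 215  22  22 326] extent mid x 102.0 z 62.8 mean y -34.3 ext [58.8  5.6 63.2] slope 1.59 tilt 0.12
plug px [293 240  11  12  79] extent mid x 164.2 z 48.3 mean y 76.0 ext [21.3 26.5 36.4] slope -12.79 tilt -3.71
plug px [311 245  23  24 298] extent mid x 103.9 z 63.2 mean y 74.4 ext [59.8  4.4 62.5] slope 0.36 tilt -0.14
scene roll 55 top [101.2  56.5  37.6 100.9  89.7] zmax 123.1 tab 0 [nan nan] nan
scene roll -55 top [100.7 -51.5 101.3  38.4   1.4] zmax 123.5 tab 0 [nan nan] nan
side roll 55 top [99.5 55.7 36.6 96.4 89.9] zmax 122.6 tab 5 [46.2 73.1] 73.6
side roll -55 top [ 98.4 -51.9  92.1  35.6   3.1] zmax 122.6 tab 0 [nan nan] nan
[102.64139307 -55.29457913]
t 51.40 eef [466.1 148.6 184.6] yaw -2.05 open 0.999 F [-0.2 -0.4 -0.2]
offset(m) [0.0008,0.1106,-0.0004] spin 0.0
```

View pics/w27.png

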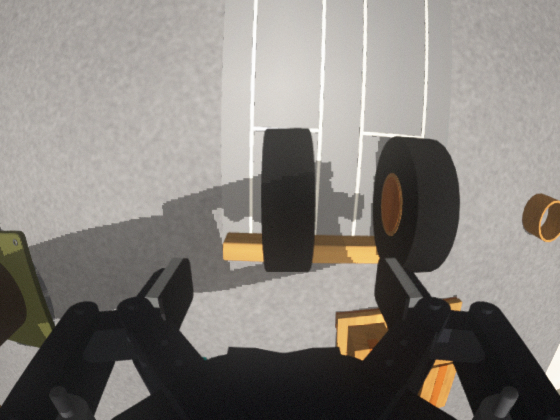

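Call:
move_arm(deltas=[{"offset": [0.002, 0.03, 0], "spin": 0, "claw": -0.6}, {"offset": [0.002, 0.06, 0], "spin": 0, "claw": -0.6}, {"offset": [0.002, 0.09, 0], "spin": 0, "claw": -0.6}, {"offset": [0.002, 0.105, 0], "spin": 0, "claw": -0.5}, {"offset": [0.002, 0.1105, 0], "spin": 0, "claw": -0.3}, {"offset": [0.002, 0.1105, 0], "spin": 0, "claw": 0.0}, {"offset": [0.002, 0.1105, 0], "spin": 0, "claw": 0.0}, {"offset": [0.002, 0.1105, 0], "spin": 0, "claw": 0.2}, {"offset": [0.002, 0.1105, 0], "spin": 0, "claw": 0.2}, {"offset": [0.002, 0.1105, 0], "spin": 0, "claw": 0.2}])

```text
clock: 52.7
eef_pos: [0.4691, 0.1479, 0.0757]
eef_rot: [-1.57, -0.002, -0.036]
contact_force: [-1.5, 0.0, 5.8]
opening: 0.413
```

```bash
python3 - 2>/dev/null <<'E'
from h import *
im=snap('scene','s28.png');plug(im,-55)
print(W2L(env.sense()['eef_pos']*1000));to(L2W(103,-54),-3.8,74)
E
```

```text
plug px [325 211  12  12  73] extent mid x 161.4 z 47.0 mean y -33.6 ext [26.  26.3 33.9] slope -14.89 tilt 2.42
plug px [344 217  22  20 241] extent mid x 101.9 z 59.9 mean y -34.2 ext [59.2 13.7 57.2] slope 1.78 tilt 0.29
[103.0864942  -52.25764992]
t 52.75 eef [469.1 147.9  75.7] yaw -2.09 open 0.414 F [-0.7 -0.3  5.7]
offset(m) [-0.0017,0.0017,0.0001] spin 1.7
```

Call:
move_arm(deltas=[{"offset": [0, 0, 0], "spin": 0.6, "claw": 0.2}, {"offset": [0, 0, 0], "spin": 1.2, "claw": 0.2}, {"offset": [0, 0, 0], "spin": 1.8, "claw": 0.2}, {"offset": [0, 0, 0], "spin": 1.8, "claw": 0.2}, {"offset": [0, 0, 0], "spin": 1.8, "claw": 0.2}, {"offset": [0, 0, 0], "spin": 1.8, "claw": 0.2}, {"offset": [0, 0, 0], "spin": 1.8, "claw": 0.0}, {"offset": [0, 0, 0], "spin": 1.8, "claw": -0.3}, {"offset": [0, 0, 0], "spin": 1.8, "claw": -0.4}, {"offset": [0, 0, 0], "spin": 1.8, "claw": -0.4}])

```text
clock: 54.0
eef_pos: [0.4679, 0.1477, 0.0741]
eef_rot: [-1.571, 0.0, -0.068]
contact_force: [0.9, -0.1, 0.1]
opening: 0.701
```

Call:
move_arm(deltas=[{"offset": [0, -0.03, 0], "spin": 0, "claw": -0.4}, {"offset": [0, -0.07, 0], "spin": 0, "claw": -0.4}, {"offset": [0, -0.11, 0], "spin": 0, "claw": -0.4}, {"offset": [0, -0.13, 0.02], "spin": 0, "claw": -0.4}, {"offset": [0, -0.13, 0.06], "spin": 0, "claw": 0.3}, {"offset": [0, -0.13, 0.1], "spin": 0, "claw": 0.76}, {"offset": [0, -0.13, 0.12], "spin": 0, "claw": 0.76}, {"offset": [0, -0.09, 0.12], "spin": 0, "claw": 0.76}, {"offset": [0, -0.04, 0.12], "spin": 0, "claw": 0.76}, {"offset": [0, 0.018, 0.12], "spin": 0, "claw": 0.76}])

```text
clock: 55.25
eef_pos: [0.4771, 0.2675, 0.0558]
eef_rot: [-1.57, -0.002, -0.068]
contact_force: [1.1, 0.6, 0.4]
opening: 0.118
```

```bash
python3 - 2>/dev/null <<'E'
from h import *
im=snap('scene','s29.png');plug(im,-55);plug(im,55)
print(W2L(env.sense()['eef_pos']*1000));to(L2W(33,-53.5),-3.8,54)
E
```

```text
plug px [325 210  12  13  78] extent mid x 162.7 z 47.8 mean y -34.2 ext [23.6 26.4 35.3] slope -8.83 tilt -2.62
plug px [344 215  22  22 320] extent mid x 102.2 z 62.9 mean y -34.1 ext [58.9  4.3 63.1] slope -0.29 tilt 0.26
plug px [293 240  13  13  82] extent mid x 161.7 z 48.8 mean y 76.5 ext [26.1 25.9 37.6] slope -6.94 tilt -5.75
plug px [311 245  23  23 300] extent mid x 104.1 z 62.5 mean y 74.3 ext [59.8  3.9 63.7] slope 0.14 tilt 0.26
[-13.41047805 -58.36678516]
t 55.30 eef [470.7 264.6  46.4] yaw -3.90 open 0.121 F [-4.3 -3.  -4.4]
offset(m) [0.0049,-0.0076,-0.0464] spin -0.1
```

Call:
move_arm(deltas=[{"offset": [0, 0, -0.005], "spin": 0, "claw": 0.76}, {"offset": [0, 0, -0.012], "spin": 0, "claw": 0.76}, {"offset": [0, 0, -0.02], "spin": 0, "claw": 0.76}, {"offset": [0, 0, -0.028], "spin": 0, "claw": 0.76}, {"offset": [0, 0, -0.034], "spin": 0, "claw": 0.76}, {"offset": [0, 0, -0.039], "spin": 0, "claw": 0.76}, {"offset": [0, 0, -0.042], "spin": 0, "claw": 0.76}, {"offset": [0, 0, -0.044], "spin": 0, "claw": 0.76}, {"offset": [0, 0, -0.044], "spin": 0, "claw": 0.76}, {"offset": [0, 0, -0.044], "spin": 0, "claw": 0.76}])

```text
clock: 56.55
eef_pos: [0.4733, 0.2237, 0.0563]
eef_rot: [-1.571, 0.0, -0.068]
contact_force: [0.3, 0.0, 0.3]
opening: 0.12
```

```bash
python3 - 2>/dev/null <<'E'
from h import *
print(W2L(env.sense()['eef_pos']*1000));to(L2W(33.5,-53.5),-3.8,54)
E
```

```text
[ 27.20654641 -53.08124647]
t 56.55 eef [473.3 223.7  56.3] yaw -3.87 open 0.120 F [0.3 0.  0.3]
offset(m) [-0.0004,0.0023,-0.0063] spin -0.1
```

Call:
move_arm(deltas=[{"offset": [0, 0.002, -0.001], "spin": 0, "claw": 0.76}, {"offset": [0, 0.002, -0.002], "spin": 0, "claw": 0.76}, {"offset": [0, 0.002, -0.003], "spin": 0, "claw": 0.76}, {"offset": [0, 0.002, -0.004], "spin": 0, "claw": 0.76}, {"offset": [0, 0.002, -0.0048], "spin": 0, "claw": 0.76}, {"offset": [0, 0.002, -0.0056], "spin": 0, "claw": 0.76}, {"offset": [0, 0.002, -0.0062], "spin": 0, "claw": 0.76}, {"offset": [0, 0.002, -0.0067], "spin": 0, "claw": 0.76}, {"offset": [0, 0.002, -0.0067], "spin": 0, "claw": 0.76}, {"offset": [0, 0.002, -0.0067], "spin": 0, "claw": 0.76}])

```text
clock: 57.8
eef_pos: [0.473, 0.2173, 0.0545]
eef_rot: [-1.57, -0.0, -0.068]
contact_force: [0.5, 4.4, 0.3]
opening: 0.125
```

```bash
python3 - 2>/dev/null <<'E'
from h import *
im=snap('scene','s30.png');plug(im,-55)
print(W2L(env.sense()['eef_pos']*1000));to(L2W(33.5,-53.5),-3.8,54)
E
```

```text
plug px [326 211  10  12  67] extent mid x 163.5 z 45.2 mean y -33.3 ext [21.  26.9 30. ] slope -16.06 tilt -5.03
plug px [343 214  22  23 323] extent mid x 104.7 z 62.0 mean y -34.1 ext [59.5  5.6 63.8] slope -0.21 tilt 0.36
[ 33.64361812 -52.96011561]
t 57.85 eef [473.  217.3  54.5] yaw -3.89 open 0.118 F [ 0.7  3.7 -0.2]
offset(m) [-0.0005,0.0005,0.0001] spin -0.1
```

Against the bar, with about 4 N reaction. I'm backing off slowly so it doesn't rebound.

Call:
move_arm(deltas=[{"offset": [0, 0, 0.0003], "spin": 0, "claw": 0.76}, {"offset": [0, 0, 0.0006], "spin": 0, "claw": 0.76}, {"offset": [0, 0, 0.0009], "spin": 0, "claw": 0.76}, {"offset": [0, 0, 0.0012], "spin": 0, "claw": 0.76}, {"offset": [0, 0, 0.0016], "spin": 0, "claw": 0.76}, {"offset": [0, 0, 0.0025], "spin": 0, "claw": 0.76}, {"offset": [0, 0, 0.005], "spin": 0, "claw": 0.76}, {"offset": [0, 0, 0.015], "spin": 0, "claw": 0.76}, {"offset": [0, 0, 0.035], "spin": 0, "claw": 0.76}, {"offset": [0, 0, 0.06], "spin": 0, "claw": 0.76}])

```text
clock: 59.1
eef_pos: [0.477, 0.2783, 0.0544]
eef_rot: [-1.57, -0.0, -0.068]
contact_force: [0.6, 0.1, 0.9]
opening: 0.12
```

Call:
move_arm(deltas=[{"offset": [0, -0.03, 0.0], "spin": 0, "claw": 0.76}, {"offset": [0, -0.08, 0.0], "spin": 0, "claw": 0.76}, {"offset": [0, -0.13, 0.0], "spin": 0, "claw": 0.76}, {"offset": [0, -0.17, 0.03], "spin": 0, "claw": 0.76}, {"offset": [-0.03, -0.2, 0.07], "spin": 0, "claw": 0.76}, {"offset": [-0.06, -0.2, 0.11], "spin": 0, "claw": 0.76}, {"offset": [-0.08, -0.2, 0.15], "spin": 0, "claw": 0.76}, {"offset": [-0.1, -0.2, 0.19], "spin": 0, "claw": 0.76}, {"offset": [-0.1, -0.2, 0.2], "spin": 0, "claw": 0.76}, {"offset": [-0.1, -0.2, 0.2], "spin": 0, "claw": 0.76}])

```text
clock: 60.35
eef_pos: [0.3903, 0.484, 0.254]
eef_rot: [-1.571, 0.0, -0.066]
contact_force: [-0.1, 0.9, -0.6]
opening: 0.123
```

```bash
python3 m.py 31; python3 - 2>/dev/null <<'E'
from h import *
im=dict(np.load('pics/scene31.png.npz'));plug(im,-55);plug(im,55);rolls(32);print(env.sense()['clock'])
E
```

```text
scene onslab
c 612.3 -83.7 size 159.9 141.9 ang 6.2 z 61.9 px [238 208] 2732
c 487.4 145.0 size 58.2 4.9 ang 87.4 z 62.4 px [354 226] 81
c 595.6 138.4 size 58.7 2.7 ang 85.8 z 61.7 px [322 257] 68
slab ((609.5404052734375, -86.23017883300781), (163.85272216796875, 166.8788299560547), 2.776183843612671)
bar
c 491.0 85.2 size 50.6 21.3 ang -3.1 z 31.9 px [327 219] 122
c 605.5 77.2 size 53.9 22.3 ang -9.7 z 31.7 px [295 251] 189
side onslab
c 581.1 -87.8 size 140.0 88.3 ang -87.6 z 61.3 px [273 209] 828
c 640.0 -79.8 size 138.8 92.4 ang -80.1 z 61.3 px [251 211] 876
slab ((606.8106079101562, -87.37327575683594), (160.95278930664062, 165.51344299316406), 1.2942692041397095)
bar
c 618.7 76.6 size 21.5 19.2 ang -6.2 z 31.2 px [253 264] 63
c 521.6 84.6 size 69.2 27.6 ang 0.3 z 31.3 px [293 267] 209
c 424.0 88.3 size 40.8 20.4 ang -3.4 z 31.4 px [334 270] 127
plug px [325 211  12  12  68] extent mid x 162.5 z 46.4 mean y -33.7 ext [25.1 25.5 32.1] slope -8.90 tilt -1.01
plug px [343 214  23  23 322] extent mid x 104.7 z 62.5 mean y -34.0 ext [58.5  5.  64.9] slope 0.09 tilt 0.22
plug px [293 240  12  14  81] extent mid x 163.3 z 48.0 mean y 76.5 ext [22.8 26.2 36. ] slope -10.68 tilt -6.10
plug px [311 245  23  24 303] extent mid x 104.0 z 62.2 mean y 74.4 ext [59.2  3.9 64.3] slope 0.11 tilt -0.10
scene roll 55 top [101.7  57.2 102.1  37.7   0.6] zmax 123.1 tab 0 [nan nan] nan
scene roll -55 top [102.3 -51.6 100.9  39.1   0.7] zmax 123.2 tab 0 [nan nan] nan
side roll 55 top [99.6 55.8 94.9 36.4  0.4] zmax 122.5 tab 1 [47.1 73.1] 76.2
side roll -55 top [ 1.012e+02 -5.230e+01  9.440e+01  3.580e+01  1.000e-01] zmax 122.9 tab 0 [nan nan] nan
60.55
```

View pics/scene31.png

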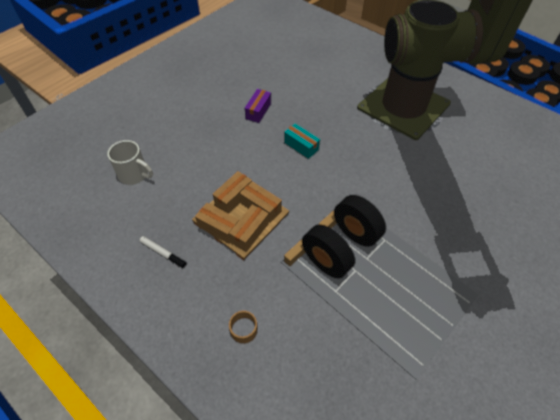

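View pics/side31.png

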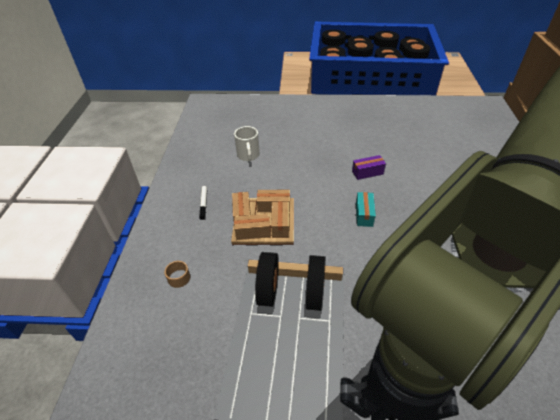

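The rolls are good, but the pallet check caught a knock: the +x-side carton (scene (218,217)) has been pushed outward. I'll measure it.

```bash
python3 - <<'E'
from h import *
for n in('scene','side'):
    im=dict(np.load(f'pics/{n}31.png.npz'));P=pts(im);hsv=cv2.cvtColor(im['color'],cv2.COLOR_RGB2HSV)
    m=(P[...,2]>.058)&(P[...,2]<.067)&(abs(P[...,0]-.61)<.13)&(abs(P[...,1]+.088)<.13)
    H=np.zeros((260,260,3),np.uint8)
    # top-view resample
    v=(P[m][:,:2]*1000-[480,-218]).astype(int);H[v[:,1].clip(0,259),v[:,0].clip(0,259)]=im['color'][m][:,::-1]
    H=cv2.dilate(H,np.ones((3,3)));cv2.imwrite(f'pics/top_{n}.png',cv2.resize(H[::-1],None,fx=2.2,fy=2.2))
    c=im['color'][150:270,170:310] if n=='scene' else im['color'][170:260,215:315]
    cv2.imwrite(f'pics/z_{n}.png',cv2.resize(c[:,:,::-1],None,fx=5,fy=5,interpolation=cv2.INTER_CUBIC))
a=cv2.imread('pics/top_scene.png');b=cv2.imread('pics/top_side.png');cv2.imwrite('pics/top.png',cv2.resize(np.hstack([a,b]),(800,400)))
E
```

```text
(no output)
```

View pics/z_scene.png

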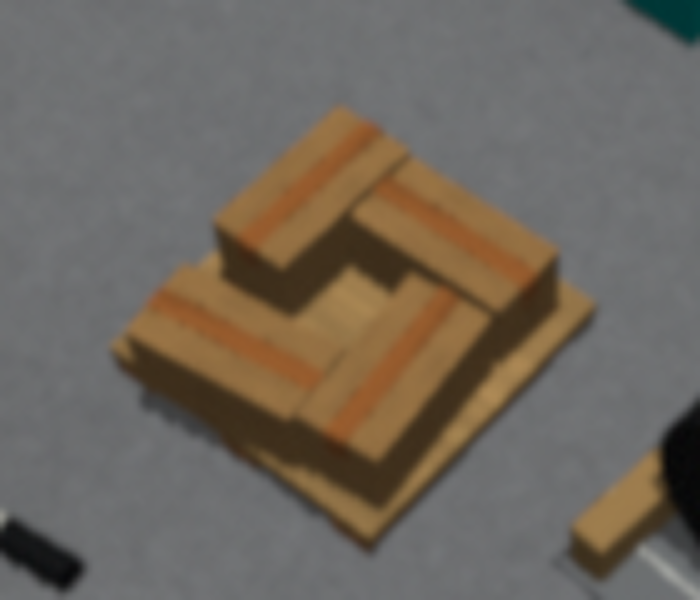

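View pics/top.png

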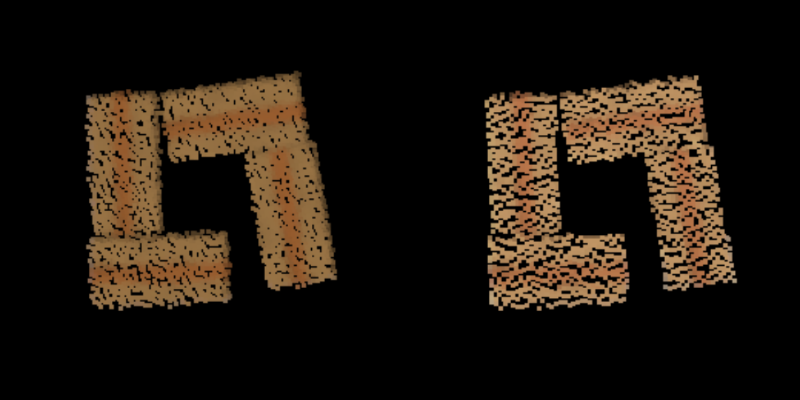

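The knock turned the place_1 carton to about (670,-98) at 98.5°, and the place_2 carton to about (633,-34) at 8°. I'll regrasp carton 1 and shift it squarely outward on the deck, straighten carton 2, then slide carton 1 home.

```bash
sed -i 's/^SL=.*/SL=np.array([607.7,-87.3]);SH=1.7/' h.py; python3 - <<'E'
from h import *
p,y=grip((669.9,-97.8),98.5,1,14);print(p,y);to(p,y,140)
E
```

```text
[667.83066824 -83.95377791] 8.5
t 60.55 eef [391.2 482.3 254.3] yaw -3.96 open 0.116 F [0.6 1.1 0.2]
offset(m) [0.3151,0.1143,-0.5458] spin -12.5
```

Call:
move_arm(deltas=[{"offset": [0.025, 0, -0.04], "spin": 0, "claw": 0.0}, {"offset": [0.05, 0, -0.085], "spin": -2, "claw": -0.7}, {"offset": [0.08, 0, -0.13], "spin": -4, "claw": -0.7}, {"offset": [0.11, 0, -0.18], "spin": -6, "claw": -0.7}, {"offset": [0.14, 0, -0.23], "spin": -8, "claw": -0.7}, {"offset": [0.17, 0, -0.28], "spin": -10, "claw": -0.7}, {"offset": [0.2, 0, -0.33], "spin": -12.5, "claw": -0.7}, {"offset": [0.23, 0, -0.38], "spin": -12.5, "claw": -0.7}, {"offset": [0.26, 0, -0.43], "spin": -12.5, "claw": -0.7}, {"offset": [0.28, 0, -0.48], "spin": -12.5, "claw": -0.7}])

```text
clock: 61.8
eef_pos: [0.6379, -0.0178, 0.2545]
eef_rot: [-1.571, -0.001, 0.148]
contact_force: [0.7, -0.2, -1.0]
opening: 0.852
```

```bash
python3 - <<'E'
from h import *
p,y=grip((669.9,-97.8),98.5,1,14);to(p,y,110)
E
```

```text
t 61.80 eef [637.9 -17.8 254.5] yaw 8.50 open 0.852 F [ 0.7 -0.2 -1. ]
offset(m) [0.0198,0.1445,-0.0698] spin 0.0
```

Call:
move_arm(deltas=[{"offset": [0.007, 0.02, -0.025], "spin": 0, "claw": -0.7}, {"offset": [0.014, 0.05, -0.05], "spin": 0, "claw": -0.7}, {"offset": [0.0198, 0.09, -0.068], "spin": 0, "claw": -0.7}, {"offset": [0.0198, 0.12, -0.068], "spin": 0, "claw": -0.7}, {"offset": [0.0198, 0.135, -0.068], "spin": 0, "claw": -0.7}, {"offset": [0.0198, 0.135, -0.068], "spin": 0, "claw": -0.7}, {"offset": [0.0198, 0.135, -0.068], "spin": 0, "claw": -0.7}, {"offset": [0.0198, 0.135, -0.068], "spin": 0, "claw": -0.7}, {"offset": [0.0198, 0.135, -0.068], "spin": 0, "claw": -0.7}, {"offset": [0.0198, 0.135, -0.068], "spin": 0, "claw": -0.7}])

```text
clock: 63.05
eef_pos: [0.6675, -0.079, 0.1199]
eef_rot: [-1.571, -0.001, 0.15]
contact_force: [-0.5, 0.2, 0.3]
opening: 0.846
```

```bash
python3 - <<'E'
from h import *
p,y=grip((669.9,-97.8),98.5,1,14);to(p,y,26);snap('wrist','w33.png')
E
```

```text
t 63.05 eef [667.5 -79.  119.9] yaw 8.62 open 0.846 F [-0.5  0.2  0.3]
offset(m) [-0.0004,0.0939,-0.0049] spin 0.1
```

View pics/w33.png

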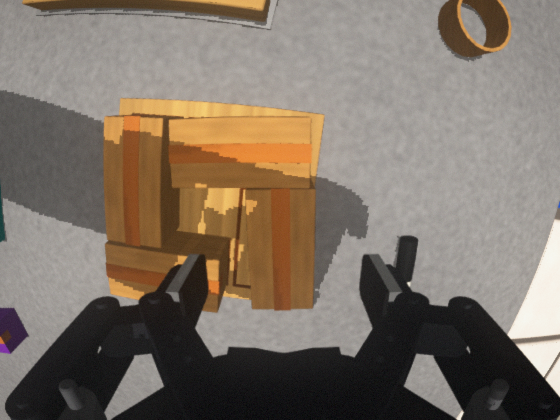

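The view shows carton 1 at (283,250) parallel to the fingers, and both fingers have free space below them. I'm lowering and gripping.

Call:
move_arm(deltas=[{"offset": [0, 0.02, -0.005], "spin": 0, "claw": -0.5}, {"offset": [0, 0.045, -0.005], "spin": 0, "claw": -0.5}, {"offset": [0, 0.07, -0.005], "spin": 0, "claw": -0.5}, {"offset": [0, 0.088, -0.005], "spin": 0, "claw": -0.5}, {"offset": [0, 0.093, -0.005], "spin": 0, "claw": -0.5}, {"offset": [0, 0.093, -0.005], "spin": 0, "claw": 1}, {"offset": [0, 0.093, -0.005], "spin": 0, "claw": 1}, {"offset": [0, 0.093, -0.005], "spin": 0, "claw": 1}, {"offset": [0, 0.093, -0.005], "spin": 0, "claw": 1}, {"offset": [0, 0.093, -0.005], "spin": 0, "claw": 1}])

```text
clock: 64.35
eef_pos: [0.6681, -0.084, 0.0266]
eef_rot: [-1.571, -0.0, 0.15]
contact_force: [0.3, 0.8, -0.1]
opening: 0.521
```

```bash
python3 - <<'E'
from h import *
p,y=place(1,14);to(p+[4,-9],y,32)
E
```

```text
t 64.35 eef [668.1 -84.   26.6] yaw 8.62 open 0.521 F [ 0.3  0.8 -0.1]
offset(m) [-0.0122,-0.0054,-0.0198] spin 6.9
```

Call:
move_arm(deltas=[{"offset": [0, -0.004, -0.004], "spin": 0, "claw": 1}, {"offset": [0, -0.006, -0.012], "spin": 1, "claw": 1}, {"offset": [-0.004, -0.006, -0.02], "spin": 3, "claw": 1}, {"offset": [-0.009, -0.006, -0.02], "spin": 5, "claw": 1}, {"offset": [-0.012, -0.006, -0.02], "spin": 6.9, "claw": 1}, {"offset": [-0.012, -0.004, -0.02], "spin": 6.9, "claw": 1}, {"offset": [-0.012, 0.0, -0.02], "spin": 6.9, "claw": 1}, {"offset": [-0.012, 0.0, -0.02], "spin": 6.9, "claw": 1}, {"offset": [-0.012, 0.0, -0.02], "spin": 6.9, "claw": -0.4}, {"offset": [-0.012, 0.0, -0.02], "spin": 6.9, "claw": -0.4}])

```text
clock: 65.6
eef_pos: [0.6592, -0.1054, 0.0261]
eef_rot: [-1.571, -0.0, 0.03]
contact_force: [1.2, 0.2, -0.6]
opening: 0.696
```

```bash
python3 - <<'E'
from h import *
p,y=grip((632.8,-34.4),8,-1,20);print(p,y);to(p,y,120)
E
```

```text
[612.99463863 -37.18346202] -82
t 65.60 eef [ 659.2 -105.4   26.1] yaw 1.72 open 0.696 F [ 1.2  0.2 -0.6]
offset(m) [-0.0441,-0.0939,0.0696] spin 83.7
```

Call:
move_arm(deltas=[{"offset": [0, -0.03, 0], "spin": 0, "claw": -0.4}, {"offset": [0, -0.065, 0], "spin": 0, "claw": -0.4}, {"offset": [0, -0.094, 0.01], "spin": 10, "claw": -0.4}, {"offset": [-0.01, -0.094, 0.03], "spin": 20, "claw": -0.5}, {"offset": [-0.02, -0.094, 0.05], "spin": 30, "claw": -0.5}, {"offset": [-0.035, -0.094, 0.06], "spin": 40, "claw": -0.5}, {"offset": [-0.044, -0.094, 0.0696], "spin": 50, "claw": -0.5}, {"offset": [-0.044, -0.094, 0.0696], "spin": 60, "claw": -0.5}, {"offset": [-0.044, -0.094, 0.0696], "spin": 70, "claw": -0.5}, {"offset": [-0.044, -0.094, 0.0696], "spin": 80, "claw": -0.5}])

```text
clock: 66.85
eef_pos: [0.6128, -0.0373, 0.1202]
eef_rot: [-1.571, -0.0, -1.372]
contact_force: [0.1, 0.3, 0.4]
opening: 0.753
```

```bash
python3 - <<'E'
from h import *
p,y=grip((632.8,-34.4),8,-1,20);to(p,y,100);snap('wrist','w34.png')
E
```

```text
t 66.85 eef [612.8 -37.3 120.2] yaw -78.60 open 0.753 F [0.1 0.3 0.4]
offset(m) [-0.0001,0.0202,0.0002] spin 3.4
```

View pics/w34.png

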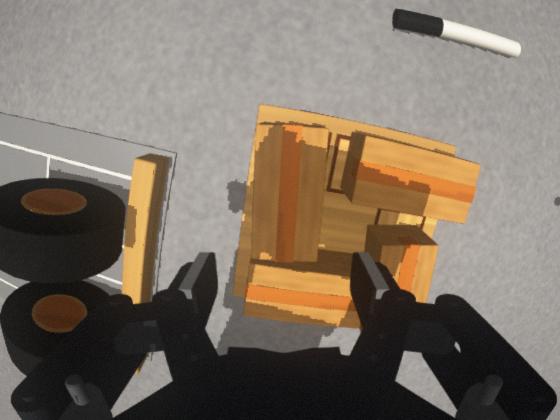

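Carton 2 at (290,193) is free of its neighbour now. I'm lowering with a small turn, gripping, then straightening.

Call:
move_arm(deltas=[{"offset": [0, 0.01, 0], "spin": 3.4, "claw": -0.5}, {"offset": [0, 0.03, 0], "spin": 3.4, "claw": -0.5}, {"offset": [0, 0.055, 0], "spin": 3.4, "claw": -0.5}, {"offset": [0, 0.08, 0], "spin": 3.4, "claw": -0.5}, {"offset": [0, 0.0935, 0], "spin": 3.4, "claw": -0.5}, {"offset": [0, 0.0935, 0], "spin": 3.4, "claw": 1}, {"offset": [0, 0.0935, 0], "spin": 3.4, "claw": 1}, {"offset": [0, 0.0935, 0], "spin": 3.4, "claw": 1}, {"offset": [0, 0.0935, 0], "spin": 3.4, "claw": 1}, {"offset": [0, 0.0935, 0], "spin": 3.4, "claw": 1}])

```text
clock: 68.15
eef_pos: [0.6132, -0.0373, 0.0272]
eef_rot: [-1.57, -0.0, -1.426]
contact_force: [0.0, 0.3, -0.1]
opening: 0.521
```

```bash
python3 - <<'E'
from h import *
p,y=place(2,20);to(p,y,31)
E
```

```text
t 68.15 eef [613.2 -37.3  27.2] yaw -81.68 open 0.521 F [ 0.   0.3 -0.1]
offset(m) [0.0025,-0.0038,-0.0028] spin 6.6
```

Call:
move_arm(deltas=[{"offset": [0, -0.004, 0], "spin": 0, "claw": 1}, {"offset": [0.001, -0.004, -0.001], "spin": 2, "claw": 1}, {"offset": [0.002, -0.004, -0.002], "spin": 4, "claw": 1}, {"offset": [0.0025, -0.004, -0.0028], "spin": 6.6, "claw": 1}, {"offset": [0.0025, -0.004, -0.0028], "spin": 6.6, "claw": 1}, {"offset": [0.0025, -0.001, -0.0028], "spin": 6.6, "claw": 1}, {"offset": [0.0025, 0.0, -0.0028], "spin": 6.6, "claw": 1}, {"offset": [0.0025, 0.0, -0.0028], "spin": 6.6, "claw": 1}, {"offset": [0.0025, 0.0, -0.0028], "spin": 6.6, "claw": -0.4}, {"offset": [0.0025, 0.0, -0.0028], "spin": 6.6, "claw": -0.4}])

```text
clock: 69.4
eef_pos: [0.611, -0.0402, 0.0272]
eef_rot: [-1.57, -0.0, -1.541]
contact_force: [-0.5, -0.6, 0.4]
opening: 0.7
```

Call:
move_arm(deltas=[{"offset": [0, -0.04, 0], "spin": 0, "claw": -0.4}, {"offset": [0, -0.08, 0], "spin": 0, "claw": -0.4}, {"offset": [0, -0.12, 0], "spin": -9, "claw": -0.4}, {"offset": [0, -0.16, -0.03], "spin": -18, "claw": -0.4}, {"offset": [0, -0.17, -0.08], "spin": -28, "claw": -0.4}, {"offset": [0, -0.17, -0.13], "spin": -38, "claw": -0.4}, {"offset": [0, -0.17, -0.18], "spin": -48, "claw": -0.4}, {"offset": [0, -0.17, -0.22], "spin": -58, "claw": -0.4}, {"offset": [0, -0.17, -0.24], "spin": -68, "claw": -0.4}, {"offset": [0, -0.17, -0.24], "spin": -78, "claw": -0.4}])

```text
clock: 70.65
eef_pos: [0.3699, -0.0474, 0.1971]
eef_rot: [-1.571, -0.002, -0.174]
contact_force: [1.1, 0.2, -0.1]
opening: 0.703
```

```bash
cat > top.py <<'E'
from h import *
import sys
k=sys.argv[1]; A=[]
for n in('scene','side'):
    im=snap(n,f'{n}{k}.png');P=pts(im)
    print(n); cartons(im,.057,.067,box=(.48,.74,-.22,.05)); 
    m=(P[...,2]>.058)&(P[...,2]<.067)&(abs(P[...,0]-.61)<.13)&(abs(P[...,1]+.088)<.13)
    H=np.zeros((260,260,3),np.uint8)
    v=(P[m][:,:2]*1000-[480,-218]).astype(int);H[v[:,1].clip(0,259),v[:,0].clip(0,259)]=im['color'][m][:,::-1]
    H=cv2.dilate(H,np.ones((3,3)))
    for i in range(4):
        c=place(i,0)[0];a=PL[i][2]+SH
        b=cv2.boxPoints((tuple((c-[480,-218]).tolist()),(90,45),a)).astype(int);cv2.polylines(H,[b],True,(0,255,0),1)
    A.append(cv2.resize(H[::-1],(400,400),interpolation=cv2.INTER_NEAREST))
cv2.imwrite(f'pics/top{k}.png',np.hstack(A))
E
python3 top.py 35;python3 -c "
from h import *
to((500,-100),0,200)"
```

```text
scene
c 600.3 -89.4 size 155.6 147.7 ang 0.7 z 62.0 px [249 205] 1969
c 659.9 -119.9 size 92.6 47.0 ang -87.8 z 61.9 px [214 211] 697
side
c 658.6 -120.6 size 91.8 44.2 ang -88.0 z 61.4 px [245 199] 379
c 562.5 -89.0 size 142.8 88.8 ang -79.3 z 61.4 px [278 208] 820
c 630.8 -38.1 size 89.9 46.6 ang 1.7 z 61.3 px [252 221] 470
t 70.75 eef [370.6 -47.4 197.3] yaw -10.31 open 0.701 F [-0.2  0.4  0. ]
offset(m) [0.1367,-0.0027,-0.0285] spin -10.3
```

View pics/top35.png

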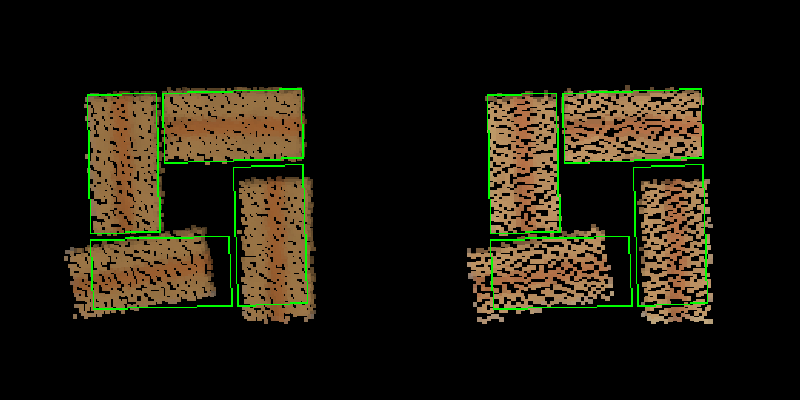

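Carton 1 swept carton 0 (scene (228,190)) to about (572,-135) at 7.8° during my shift. Cartons 2 and 3 fit their green outlines. I'm fixing carton 0 next, gripping near its gap end.

```bash
python3 - <<'E'
from h import *
p,y=grip((572,-135.2),7.8,1,30);print(p,y);to(p,y,110);print(place(0,30))
E
```

```text
[ 601.72243521 -131.12853283] -82.2
t 70.75 eef [370.6 -47.4 197.3] yaw -10.31 open 0.701 F [-0.2  0.4  0. ]
offset(m) [0.2423,0.0873,-0.0410] spin 71.9
(array([ 614.5918927 , -134.11614908]), -88.3)
```

Call:
move_arm(deltas=[{"offset": [0.03, 0, -0.005], "spin": 8, "claw": -0.5}, {"offset": [0.065, 0, -0.01], "spin": 17, "claw": -0.5}, {"offset": [0.1, 0, -0.015], "spin": 26, "claw": -0.5}, {"offset": [0.14, 0, -0.02], "spin": 35, "claw": -0.5}, {"offset": [0.18, 0.02, -0.03], "spin": 44, "claw": -0.5}, {"offset": [0.215, 0.04, -0.04], "spin": 53, "claw": -0.5}, {"offset": [0.242, 0.06, -0.041], "spin": 62, "claw": -0.5}, {"offset": [0.242, 0.08, -0.041], "spin": 71.9, "claw": -0.5}, {"offset": [0.242, 0.085, -0.041], "spin": 71.9, "claw": -0.5}, {"offset": [0.242, 0.085, -0.041], "spin": 71.9, "claw": -0.5}])

```text
clock: 72.0
eef_pos: [0.6014, -0.1308, 0.1117]
eef_rot: [-1.571, 0.0, -1.433]
contact_force: [-0.0, 0.9, 0.4]
opening: 0.751
```

```bash
python3 - <<'E'
from h import *
p,y=grip((572,-135.2),7.8,1,30);to(p,y,27);snap('wrist','w36.png')
E
```

```text
t 72.00 eef [ 601.4 -130.8  111.7] yaw -82.11 open 0.751 F [-0.   0.9  0.4]
offset(m) [0.0004,0.0847,0.0002] spin 0.1
```

View pics/w36.png

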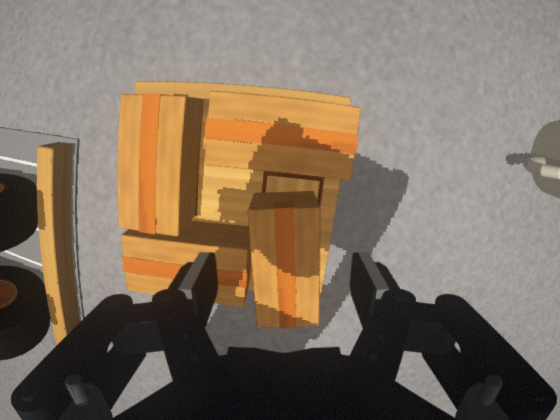

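Call:
move_arm(deltas=[{"offset": [0, 0.01, 0.003], "spin": 0, "claw": -0.4}, {"offset": [0, 0.03, 0.003], "spin": 0, "claw": -0.4}, {"offset": [0, 0.055, 0.003], "spin": 0, "claw": -0.4}, {"offset": [0, 0.078, 0.003], "spin": 0, "claw": -0.4}, {"offset": [0, 0.0845, 0.003], "spin": 0, "claw": -0.4}, {"offset": [0, 0.0845, 0.003], "spin": 0, "claw": 1}, {"offset": [0, 0.0845, 0.003], "spin": 0, "claw": 1}, {"offset": [0, 0.0845, 0.003], "spin": 0, "claw": 1}, {"offset": [0, 0.0845, 0.003], "spin": 0, "claw": 1}, {"offset": [0, 0.0845, 0.003], "spin": 0, "claw": 1}])

```text
clock: 73.3
eef_pos: [0.6046, -0.1305, 0.0275]
eef_rot: [-1.57, -0.0, -1.434]
contact_force: [0.1, -0.5, -1.8]
opening: 0.521
```

```bash
python3 - <<'E'
from h import *
p,y=place(0,33);to(p+[0,-1],y,32)
E
```

```text
t 73.30 eef [ 604.6 -130.5   27.5] yaw -82.18 open 0.521 F [ 0.1 -0.5 -1.8]
offset(m) [0.0062,-0.0045,0.0122] spin 6.1
```

Call:
move_arm(deltas=[{"offset": [0.002, -0.004, 0], "spin": 0, "claw": 1}, {"offset": [0.008, -0.004, 0.003], "spin": 0, "claw": 1}, {"offset": [0.015, -0.004, 0.008], "spin": 1, "claw": 1}, {"offset": [0.015, -0.004, 0.012], "spin": 4, "claw": 1}, {"offset": [0.015, -0.004, 0.012], "spin": 6.1, "claw": 1}, {"offset": [0.012, -0.004, 0.012], "spin": 6.1, "claw": 1}, {"offset": [0.008, -0.004, 0.012], "spin": 6.1, "claw": 1}, {"offset": [0.0062, -0.004, 0.012], "spin": 6.1, "claw": 1}, {"offset": [0.0062, -0.001, 0.012], "spin": 6.1, "claw": 1}, {"offset": [0.0062, 0.0005, 0.012], "spin": 6.1, "claw": 1}])

```text
clock: 74.55
eef_pos: [0.6171, -0.135, 0.0266]
eef_rot: [-1.571, 0.0, -1.541]
contact_force: [-0.1, 0.5, -1.7]
opening: 0.521
```

```bash
python3 - <<'E'
from h import *
p,y=place(0,33);to(p+[0,-1],y,27)
p,y=grip((659.2,-120.2),91.9,1,20);to(p,y,120)
E
```

```text
t 74.55 eef [ 617.1 -135.    26.6] yaw -88.27 open 0.521 F [-0.1  0.5 -1.7]
offset(m) [0.0001,-0.0004,0.0005] spin 0.0
t 74.55 eef [ 617.1 -135.    26.6] yaw -88.27 open 0.521 F [-0.1  0.5 -1.7]
offset(m) [-0.0335,-0.0934,0.0425] spin -90.2
```

Release, rise and swing to carton 1.

Call:
move_arm(deltas=[{"offset": [0, 0, 0], "spin": 0, "claw": -0.4}, {"offset": [0, 0, 0], "spin": 0, "claw": -0.4}, {"offset": [0, 0, 0], "spin": 0, "claw": -0.4}, {"offset": [0, -0.035, 0], "spin": 0, "claw": -0.4}, {"offset": [0, -0.075, 0.0], "spin": -5, "claw": -0.4}, {"offset": [-0.01, -0.11, 0.01], "spin": -15, "claw": -0.4}, {"offset": [-0.02, -0.11, 0.02], "spin": -25, "claw": -0.4}, {"offset": [-0.03, -0.11, 0.03], "spin": -35, "claw": -0.4}, {"offset": [-0.0335, -0.11, 0.0425], "spin": -45, "claw": -0.4}, {"offset": [-0.0335, -0.11, 0.0425], "spin": -55, "claw": -0.4}])

```text
clock: 75.8
eef_pos: [0.6595, -0.0999, 0.1371]
eef_rot: [-1.57, -0.001, -0.574]
contact_force: [-0.3, 0.2, -0.4]
opening: 0.697
```

```bash
python3 - <<'E'
from h import *
p,y=grip((659.2,-120.2),91.9,1,20);to(p,y,110)
E
```

```text
t 75.80 eef [659.5 -99.9 137.1] yaw -32.92 open 0.697 F [-0.3  0.2 -0.4]
offset(m) [-0.0006,0.0271,-0.0008] spin -34.8
```

Call:
move_arm(deltas=[{"offset": [0, 0.0, 0], "spin": -10, "claw": -0.4}, {"offset": [0, 0.0, 0], "spin": -20, "claw": -0.4}, {"offset": [0, 0.01, 0], "spin": -30, "claw": -0.4}, {"offset": [0, 0.02, 0], "spin": -34.8, "claw": -0.4}, {"offset": [0, 0.027, 0], "spin": -34.8, "claw": -0.4}, {"offset": [0, 0.027, 0], "spin": -34.8, "claw": -0.4}, {"offset": [0, 0.027, 0], "spin": -34.8, "claw": -0.4}, {"offset": [0, 0.027, 0], "spin": -34.8, "claw": -0.4}, {"offset": [0, 0.027, 0], "spin": -34.8, "claw": -0.4}, {"offset": [0, 0.027, 0], "spin": -34.8, "claw": -0.4}])

```text
clock: 77.05
eef_pos: [0.6588, -0.1003, 0.11]
eef_rot: [-1.571, -0.0, 0.026]
contact_force: [0.4, 0.5, -0.3]
opening: 0.702
```

```bash
python3 - <<'E'
from h import *
p,y=grip((659.2,-120.2),91.9,1,28);to(p,y,27);snap('wrist','w37.png')
E
```

```text
t 77.05 eef [ 658.8 -100.3  110. ] yaw 1.51 open 0.702 F [ 0.4  0.5 -0.3]
offset(m) [-0.0003,0.0830,0.0081] spin -0.4
```

View pics/w37.png

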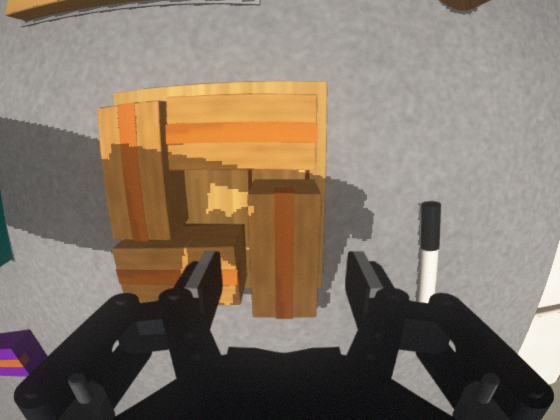

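Carton 1 at (284,248) is parallel between the fingers. Carton 3 at (135,170) looks slightly turned, so I'll check it afterwards.

Call:
move_arm(deltas=[{"offset": [0, 0.01, 0.008], "spin": -0.4, "claw": -0.4}, {"offset": [0, 0.03, 0.008], "spin": -0.4, "claw": -0.4}, {"offset": [0, 0.055, 0.008], "spin": -0.4, "claw": -0.4}, {"offset": [0, 0.078, 0.008], "spin": -0.4, "claw": -0.4}, {"offset": [0, 0.083, 0.008], "spin": -0.4, "claw": -0.4}, {"offset": [0, 0.083, 0.008], "spin": -0.4, "claw": 1}, {"offset": [0, 0.083, 0.008], "spin": -0.4, "claw": 1}, {"offset": [0, 0.083, 0.008], "spin": -0.4, "claw": 1}, {"offset": [0, 0.083, 0.008], "spin": -0.4, "claw": 1}, {"offset": [0, 0.083, 0.008], "spin": -0.4, "claw": 1}])

```text
clock: 78.35
eef_pos: [0.6586, -0.0923, 0.0271]
eef_rot: [-1.571, -0.0, 0.033]
contact_force: [0.0, -0.3, -2.0]
opening: 0.519
```

```bash
python3 - <<'E'
from h import *
p,y=place(1,28);to(p,y,27)
E
```

```text
t 78.35 eef [658.6 -92.3  27.1] yaw 1.92 open 0.519 F [ 0.  -0.3 -2. ]
offset(m) [-0.0037,0.0001,0.0100] spin 0.2
```

Call:
move_arm(deltas=[{"offset": [0, -0.003, 0], "spin": 0, "claw": 1}, {"offset": [0, -0.003, 0.004], "spin": 0, "claw": 1}, {"offset": [-0.002, -0.003, 0.008], "spin": 0.2, "claw": 1}, {"offset": [-0.0032, -0.003, 0.0095], "spin": 0.2, "claw": 1}, {"offset": [-0.0032, -0.001, 0.0095], "spin": 0.2, "claw": 1}, {"offset": [-0.0032, 0.0005, 0.0095], "spin": 0.2, "claw": 1}, {"offset": [-0.0032, 0.0005, 0.0095], "spin": 0.2, "claw": 1}, {"offset": [-0.0032, 0.0005, 0.0095], "spin": 0.2, "claw": -0.4}, {"offset": [-0.0032, 0.0005, 0.0095], "spin": 0.2, "claw": -0.4}, {"offset": [-0.0032, 0.0005, 0.0095], "spin": 0.2, "claw": -0.4}])

```text
clock: 79.6
eef_pos: [0.6552, -0.083, 0.0265]
eef_rot: [-1.571, -0.0, 0.03]
contact_force: [0.2, -0.7, -0.8]
opening: 0.698
```

Call:
move_arm(deltas=[{"offset": [0, -0.03, 0], "spin": 0, "claw": -0.4}, {"offset": [0, -0.07, 0], "spin": 0, "claw": -0.4}, {"offset": [0, -0.11, 0], "spin": 0, "claw": -0.4}, {"offset": [-0.03, -0.15, 0], "spin": 0, "claw": -0.4}, {"offset": [-0.08, -0.17, 0], "spin": 0, "claw": -0.4}, {"offset": [-0.13, -0.17, 0], "spin": 0, "claw": -0.4}, {"offset": [-0.18, -0.17, 0], "spin": 0, "claw": -0.4}, {"offset": [-0.23, -0.17, 0], "spin": 0, "claw": -0.4}, {"offset": [-0.27, -0.17, 0], "spin": 0, "claw": -0.4}, {"offset": [-0.28, -0.17, 0], "spin": 0, "claw": -0.4}])

```text
clock: 80.85
eef_pos: [0.3737, -0.0913, 0.1963]
eef_rot: [-1.571, -0.001, 0.029]
contact_force: [0.7, -0.2, 0.4]
opening: 0.7
```

```bash
python3 top.py 38;python3 -c "
from h import *
for i in range(4):print(place(i,0)[0])"
```

```text
scene
c 583.9 -135.9 size 93.4 46.7 ang 3.9 z 61.9 px [231 188] 612
c 608.2 -87.0 size 142.1 141.9 ang -88.8 z 62.0 px [239 212] 2061
side
c 632.0 -87.3 size 142.9 90.0 ang -88.7 z 61.4 px [252 208] 858
c 578.5 -88.4 size 143.2 88.2 ang -84.5 z 61.4 px [273 208] 822
[ 584.6050969  -135.00613641]
[ 655.40613641 -110.3949031 ]
[630.7949031  -39.59386359]
[559.99386359 -64.2050969 ]
```

View pics/top38.png

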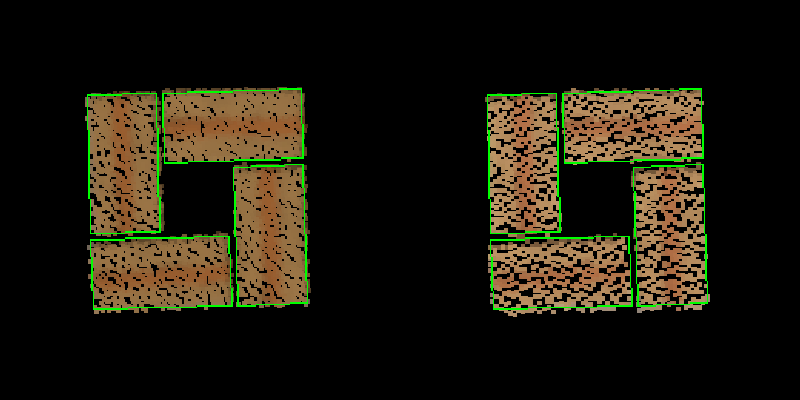

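The top view shows all four cartons filling their green outlines in both cameras. One last look at the rolls and bystanders, and I'll hand in.

```bash
python3 - 2>/dev/null <<'E'
from h import *
im=snap('scene','sf.png');plug(im,55);plug(im,-55);rolls(39)
a=im['color'].astype(int)
b=np.load('pics/scene0.png.npz')['color'].astype(int)
for n,(u0,u1,v0,v1) in dict(mug=(105,155,138,186),marker=(136,190,233,270),core=(226,262,308,345)).items(): print(n,abs(a-b)[v0:v1,u0:u1].mean().round(2))
s=env.sense();print(s['clock'],s['contact_force'])
E
```

```text
plug px [293 240  13  13  79] extent mid x 161.6 z 46.0 mean y 75.8 ext [26.5 26.8 31.7] slope -7.13 tilt -4.52
plug px [311 245  23  24 298] extent mid x 103.2 z 62.6 mean y 74.4 ext [58.5  4.  63.5] slope 0.07 tilt 0.16
plug px [326 211  11  12  73] extent mid x 162.6 z 46.4 mean y -33.3 ext [24.3 26.5 32.3] slope -15.05 tilt -3.43
plug px [343 214  23  23 325] extent mid x 104.1 z 62.5 mean y -34.2 ext [59.   5.1 62.9] slope -0.15 tilt -0.05
scene roll 55 top [102.3  56.8 101.2  37.6   0.7] zmax 123.0 tab 0 [nan nan] nan
scene roll -55 top [102.3 -51.   37.6 101.3  89.7] zmax 123.3 tab 0 [nan nan] nan
side roll 55 top [99.7 55.9 95.7 36.3  0.2] zmax 122.5 tab 0 [nan nan] nan
side roll -55 top [101.  -52.4  35.7  94.7  89.8] zmax 122.8 tab 0 [nan nan] nan
mug 1.17
marker 1.27
core 1.11
81.1 [-0.68109736 -0.07189197  0.77748982]
```

View pics/sf.png

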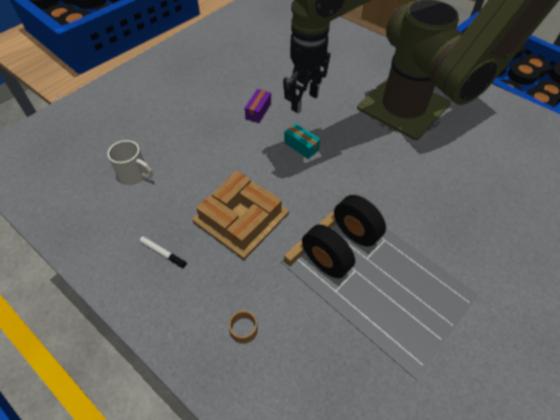

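The final picture shows the full pinwheel at (240,210), both rolls against the bar at (328,250) and (360,220), and the bystanders unmoved. Handing in.

```bash
python3 -c "
from plant import env
print(env.close_job())"
```

```text
the job is handed in; nothing more can be done
None
```

The job is handed in at about 81 s. All four cartons lie on the pallet in the pinwheel, and both rolls stand in their bays against the stop bar.

- **Cartons:** I placed all four before moving the rolls. Late in the rolling, a check picture showed two of them knocked askew. I regrasped those two, and while moving one aside I swept a third, which I also put back. In the last top view from both cameras, every carton fills its outline to within about 1–2 mm.
- **Rolls:** I turned each roll in place with a light grip at the top, then pushed it from behind at axle height. At the end each stands upright and square to within about 0.3°. Roll_a is at lane x ≈ 103 and roll_b at ≈ 104 mm, where 103 mm is contact.
- **Roll_b sideways:** It sits about 2–4 mm off its lane centre, towards the middle; the cameras differ on how far.
- **Tabs:** No tab shows in the final views. The distances rolled (about 181 and 201 mm) put them about 173° and 192° round, on the underside. I could not see them directly.
- **Bystanders:** The mug, marker and empty core look the same as in the first picture.

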